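# Hang a turning profile on the bench jigger

### The job

Hang the steel profile with the hollowed-out edge on the bench jigger: lift it out of the wooden rack, slide its open slot sideways over the headed stud until the stud meets the end of the slot, then let it down gently so that the stud sits in the notch and the profile hangs there by itself, upright. The stud's collar is clamped at a different height every time, so feel for the stud and do not force anything; leave the other profile, the tin and the pots where they are.

Things in the scene. Friction and masses are not known exactly. Their poses are not given: they have to be found in the camera images.
- profile_hollow: The profile to hang: upright flat steel plate, 6 mm thick (x is its normal), 199 mm tall, 0.24 kg, y -46 to 27 mm. Origin: middle of the thickness at the bottom edge, straight below notch and centre of mass; z up. Wooden grip on top, below it a neck 24 mm wide down to z 121. An L-shaped slot opens to -y; below it the -y edge is hollowed out in a curve (y -28 to -7 mm and back).
- hollow_grip (a point): Middle of the wooden grip of the profile to hang: 14 mm thick across x, 44 mm wide along y, 40 mm tall, centre 179 mm above the profile's origin. Pinch it across x, from above.
- hollow_lip (a point): Tip of the slot's long upper lip, at the level of the slot's ceiling: y -46, z 91 mm from the profile's origin. The slot's level run is 10 mm high (ceiling z 91, floor z 81), goes through the plate and ends in a wall at y +5.5 mm. The lower lip is shorter (to y -28 mm), so the upper lip can be laid on the stud first and the slot then slid on.
- hollow_notch (a point): Middle of the ceiling of the notch, 103 mm above the profile's origin. The notch goes up from the inner end of the slot's level run: y -5.5 to +5.5 mm, ceiling 12 mm above the run's. The hung profile rests with this ceiling on the stud.
- profile_straight: The other profile: same make, grip and slot, but its edge below the slot runs straight down (at y -28 mm), without a hollow. It stands in the other compartment of the rack (which is which varies) and stays there.
- rack: Hardwood rack 60 (x) x 215 (y) x 26 mm, fixed; origin at the middle of its underside. A groove 8 mm wide and 16 mm deep, floor 10 mm above the table, runs along its y, parted in the middle. The profiles stand in it at y +55 and -55 mm, their planes along the groove, slot mouths towards the rack's -y.
- jigger: Small bench jigger, fixed: base 130 (x) x 210 (y) x 16 mm, origin at the middle of its underside, front to -x. Wheel head with plaster batt: top 48 mm up, radius up to 64 mm, centre x 6, y -30 mm. Column 22 mm thick at x 30, y 50 mm, 205 mm high, with a firmly clamped collar (40 mm wide, top 10 mm above the stud's axis) that carries the stud; its knob sticks out to y 95 mm at x 30 mm.
- stud_foot (a point): Point of the table plane straight below the middle of the stud (jigger frame x 6, y 50, z 0 mm). The stud is a round 8 mm pin along the jigger's x with an 18 mm head at its front; the profile hangs in the 12 mm gap between head (front) and collar face (back) and goes on towards the jigger's -y. Height of the stud's axis: 156 to 194 mm, not reported: find it by touch or sight.
- oxide_tin: Bystander: lidded tin, 64 mm wide and 72 mm high, origin at the middle of its underside.
- small_pot: Bystander: small buff bottle-shaped pot, 51 mm wide and 70 mm high, origin at the middle of its underside.

How it is judged:
On the way:
1. the hollow-edged profile has been lifted clear of the rack (height (world z) of profile_hollow above 0.045 m), for 0.1 s.
At the end, for the whole second after the job is handed in: The hollow-edged profile hangs at rest by its notch on the jigger's stud: the notch ceiling is behind the stud's head (in the 12 mm gap), within 4 mm of the stud sideways and between 156 and 202 mm high, the profile is within 0.14 rad (8 degrees) of upright and its weight is on the jigger (x of hollow_notch in the frame of jigger between 0 and 0.012 m and y of hollow_notch in the frame of jigger between 0.046 and 0.054 m and z of hollow_notch in the frame of jigger between 0.156 and 0.202 m and angle between profile_hollow's own z axis and vertical below 0.14 rad and contact force between profile_hollow and jigger above 0.8 N and linear speed of profile_hollow below 0.02 m/s); the robot touches nothing.
It fails at once if the profile is pressed against the jigger with more than 20 N (contact force between profile_hollow and jigger above 20 N).
It fails at once if the other profile is moved more than 12 mm (distance of profile_straight from where it was at the start of the episode above 0.012 m).
It fails at once if the tin or the small pot beside the jigger is moved more than 20 mm (distance of any of oxide_tin, small_pot from where it was at the start of the episode above 0.02 m).
It also fails if it takes over 51 s, if anything falls off the work surface, if the arm or the gripper's body presses on something with over 40 N, if the wrist force passes 120 N, or if a joint passes its speed limit or range.

### The arm

A 7-joint arm with a two-finger parallel gripper is mounted at the origin on the work surface; the furniture and walls round the work are solid. World frame = base frame: x ahead of the robot, y to its left, z up, the work surface at z = 0. Lengths are in m, angles in rad, forces in N, time in s.
With the tool pointing down it reaches from about 0.35 to 0.9 m from the base axis. Payload 8.1 kg.
Tool frame: the origin (TCP) lies on the centre line of the jaws, within the pads' length; the fingertips stand 17 mm ahead of it and the grasp point (between the pads) lies 2 mm behind it; z points along the fingers, y is the direction in which the jaws open and shut (so a half turn about z gives the same grasp; the last joint's range is limited). The gripper opens to 92 mm and grips with 3 to 60 N. Pads are 19 mm wide; open, the fingers measure 130 mm over their backs; the gripper's body (75 mm by 190 mm) begins 47 mm behind the grasp point.
Start: joints at [1.103, 0.434, 0.025, 1.573, -0.012, 1.134, -0.075], TCP at [0.223, -0.584, 0.244] pointing down, gripper open.
Joint ranges: [-2.62, 2.62], [-0.44, 2.09], [-1.27, 1.32], [0.08, 2.57], [-1.32, 4.46], [0.12, 2], [-2.74, 2.74]. Speed limits (rad/s): [2.22, 2.22, 3.01, 3.01, 3.14, 3.14, 3.14].

### API

Orientations are given as a rotation vector (axis times angle).
In Python, from cell import arm gives the robot as it stands.
- The arm moves only by the shell command python3 -m creep 'ROWS' [FORCE]. ROWS is JSON, a list that holds one entry, the list of rows, each a list of 7 numbers: the shift along the world's x, y, z in cm, then the turn, a rotation vector about the world's x, y, z in degrees, then the opening, from -1 (shut) to 1 (fully open), so that 0 is half open. In form: [[[tx, ty, tz, ax, ay, az, jaw], ...]]. A call has 1 to 5 rows; each row is the pose to reach, as a shift and turn from the pose commanded when the call began; what a row does not reach only later rows make up. A row lasts 1/10 s, in which the tool goes at most 50 mm and 8.59 degrees, less where a joint would pass 70% of its speed; a pose out of reach is approached as far as the arm can. A call with a gripper value outside its range is refused whole. The fingers move at their own pace and stop on an object; FORCE is the grip in N (left out, the last holds). Time passes only in rows, so rows that repeat a pose let the fingers close. It gives the time, the measured TCP pose, the force and the opening at its end, in the units of the state.
- arm.observe(): the state, without advancing time (a new reading comes with each control period).
- arm.get_image(name): name is "scene" or "side" or "wrist"; returns the picture (420x560x3 uint8, red, green, blue); there is no depth.
- arm.camera_model(name): a dict with "vfov" (degrees; the focal length in pixels is half the picture's height over the tangent of half this angle, whatever the lens; pixels are square), "cx", "cy" (the principal point, pixels), "cam_to_world" (4x4, takes a point from camera to world coordinates); the wrist camera has in their place "T_tool_cam" (4x4, takes a point from camera to tool coordinates, whose origin is the TCP and whose axes are the flange's). Camera axes: x right, y down, z forward; pixel columns grow to the right and rows downward; lengths in m; the calibration is good to about 2 mm. A picture is of the moment at which its call begins: read the wrist's pose just before it. camera_model takes no time and is no camera call.
- arm.sign_off(): hands the job in, once; it reports no verdict.
The state is a dict: "clock": time; "joints": joint angles; "dq": joint speeds; "joint_efforts": joint torques, N m; "position": TCP position; "ee_rot": TCP orientation; "force": force on the tool from outside, world axes, zero at the start; "ft_torque": the same for the moment, N m; "width": opening from 0.0 (shut) to 1.0 (fully open).
Only numpy, scipy, OpenCV 4.12 (cv2) and the standard library are available. Lean on these libraries where they do the work, as an engineer would, in place of code of your own. Each camera call takes 0.05 s, during which the arm holds its last target.

## Working session

There is one attempt and no reset: what is moved stays moved. The work goes in short steps, Python scripts to look and compute and a shell command to move; the robot and the scene stay as the last step left them, time stands still between calls to the robot, and variables do not carry over. Pictures are saved under pics/ and viewed, and the job is handed in when it is done.

```bash
ls; mkdir -p pics
cat > h.py <<'E'
import numpy as np,cv2,json
from cell import arm
from scipy.spatial.transform import Rotation as R
def save(name,fn):
    st=arm.observe(); im=arm.get_image(name); cv2.imwrite('pics/'+fn+'.png',im[:,:,::-1])
    m=arm.camera_model(name)
    if 'cam_to_world' in m: T=np.array(m['cam_to_world'])
    else:
        W=np.eye(4);W[:3,:3]=R.from_rotvec(st['ee_rot']).as_matrix();W[:3,3]=st['position'];T=W@np.array(m['T_tool_cam'])
    f=210/np.tan(np.radians(m['vfov']/2))
    json.dump(dict(T=T.tolist(),f=f,cx=m['cx'],cy=m['cy']),open('pics/'+fn+'.json','w'))
def ray(fn,u,v):
    m=json.load(open('pics/'+fn+'.json'));T=np.array(m['T'])
    d=T[:3,:3]@np.array([(u-m['cx'])/m['f'],(v-m['cy'])/m['f'],1]);return T[:3,3],d/np.linalg.norm(d)
def onz(fn,u,v,z):
    o,d=ray(fn,u,v);return o+d*(z-o[2])/d[2]
def tri(*obs):
    A=np.zeros((3,3));b=np.zeros(3);L=[ray(*q) for q in obs]
    for o,d in L:
        P=np.eye(3)-np.outer(d,d);A+=P;b+=P@o
    p=np.linalg.solve(A,b);return p,[np.linalg.norm((np.eye(3)-np.outer(d,d))@(p-o)) for o,d in L]
def proj(fn,p):
    m=json.load(open('pics/'+fn+'.json'));T=np.array(m['T']);c=T[:3,:3].T@(np.array(p)-T[:3,3]);return m['cx']+m['f']*c[0]/c[2],m['cy']+m['f']*c[1]/c[2]
def crop(fn,u0,v0,u1,v1,out,s):
    im=cv2.imread('pics/'+fn+'.png')[v0:v1,u0:u1];cv2.imwrite('pics/'+out+'.png',cv2.resize(im,None,fx=s,fy=s,interpolation=cv2.INTER_CUBIC))
E
python3 - <<'E'
from h import *
for n in ['scene','side','wrist']:
    save(n,n+'0'); m=json.load(open(f'pics/{n}0.json')); print(n,np.round(np.array(m['T']),3).tolist(),m['f'],m['cx'],m['cy'])
s=arm.observe(); print({k:np.round(v,3).tolist() for k,v in s.items()})
E
```

```text
pics
scene [[-0.877, -0.212, 0.432, 0.159], [-0.48, 0.427, -0.766, 0.959], [-0.023, -0.879, -0.476, 0.572], [0.0, 0.0, 0.0, 1.0]] 460.2076075743315 274.3659414690374 209.00132910964797
side [[-0.16, -0.609, 0.777, -0.135], [-0.987, 0.096, -0.128, 0.345], [0.004, -0.787, -0.617, 0.663], [0.0, 0.0, 0.0, 1.0]] 482.79466071032994 276.0070286630826 206.8592127207859
wrist [[0.356, -0.894, -0.271, 0.297], [-0.934, -0.341, -0.103, -0.556], [-0.0, 0.29, -0.957, 0.383], [0.0, 0.0, 0.0, 1.0]] 306.26813787466483 278.42114498827874 207.1935603078307
{'clock': 0.15, 'joints': [1.103, 0.435, 0.025, 1.574, -0.012, 1.134, -0.075], 'dq': [-0.001, -0.001, 0.0, -0.002, 0.001, -0.0, 0.0], 'joint_efforts': [0.002, -66.826, 0.986, -31.47, -0.06, 0.039, 0.0], 'position': [0.223, -0.584, 0.243], 'ee_rot': [-3.088, -0.57, 0.0], 'force': [0.162, 0.359, -0.101], 'ft_torque': [0.021, 0.047, -0.005], 'width': 1.0}
```

View pics/scene0.png

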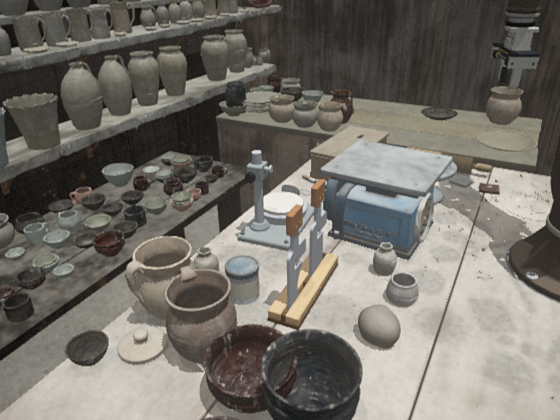

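View pics/side0.png

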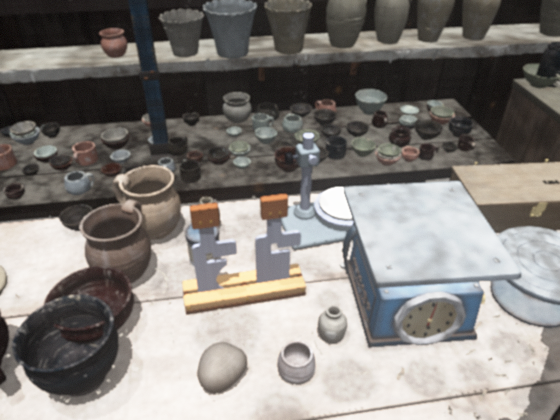

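View pics/wrist0.png

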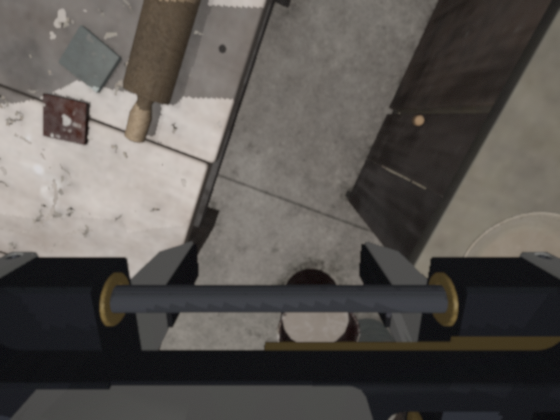

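```bash
python3 - <<'E'
from h import *
crop('scene0',220,140,350,330,'c1',4)
crop('side0',165,120,365,320,'c2',3)
E
python3 -c "
import cv2
a=cv2.imread('pics/c1.png');print(a.shape)
cv2.imwrite('pics/c1a.png',cv2.resize(a[:,:],(0,0),fx=.78,fy=.78))"
```

```text
(760, 520, 3)
```

View pics/c1a.png

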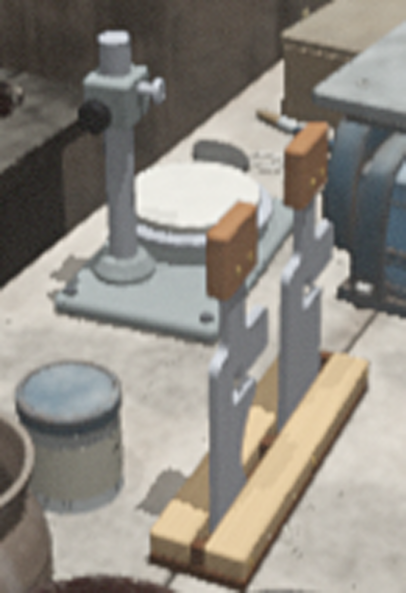

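View pics/c2.png

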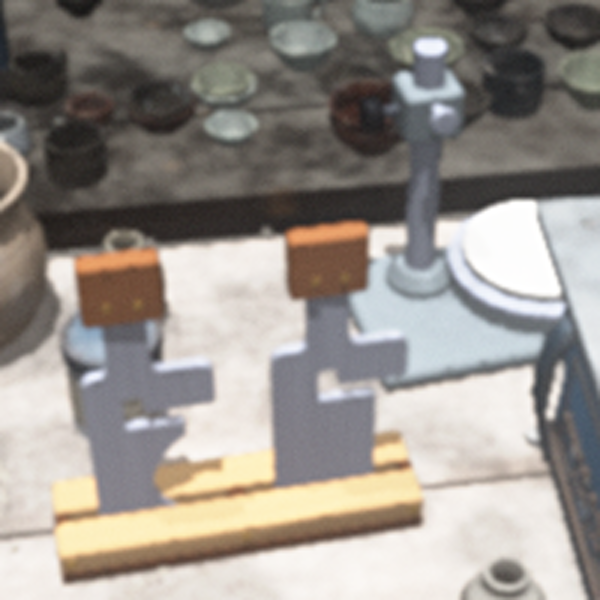

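Run:
```python
from h import *
crop('scene0',276,196,326,246,'d1',12)
crop('side0',185,195,245,255,'d2',10)
crop('scene0',240,145,300,225,'d3',7)
crop('side0',285,125,345,225,'d4',6)
a=cv2.imread('pics/d1.png');b=cv2.imread('pics/d3.png')
c=cv2.imread('pics/d2.png');d=cv2.imread('pics/d4.png')
def hs(a,b):
    h=max(a.shape[0],b.shape[0]);o=np.zeros((h,a.shape[1]+b.shape[1],3),np.uint8);o[:a.shape[0],:a.shape[1]]=a;o[:b.shape[0],a.shape[1]:]=b;return o
```

```text
(no output)
```

View pics/d1.png

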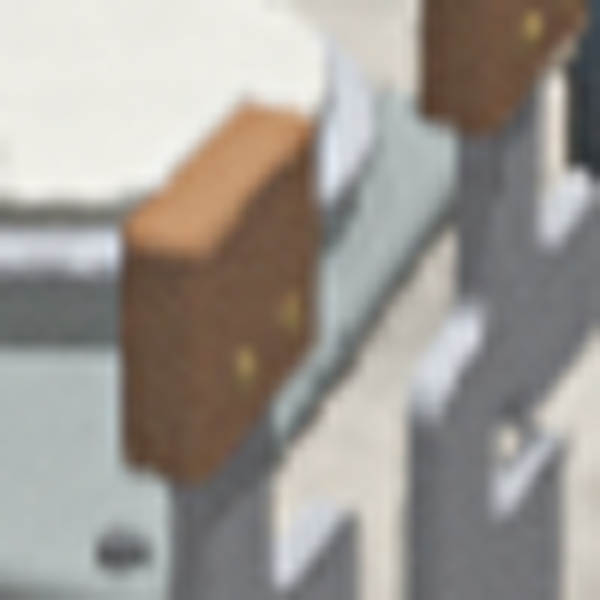

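View pics/d2.png

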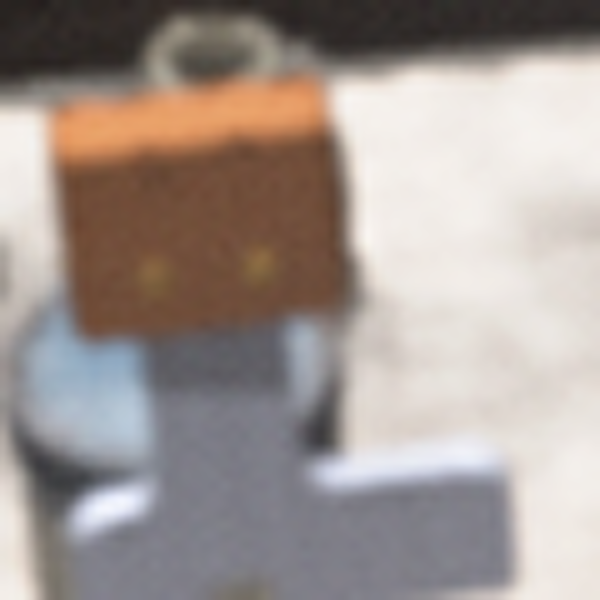

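View pics/d3.png

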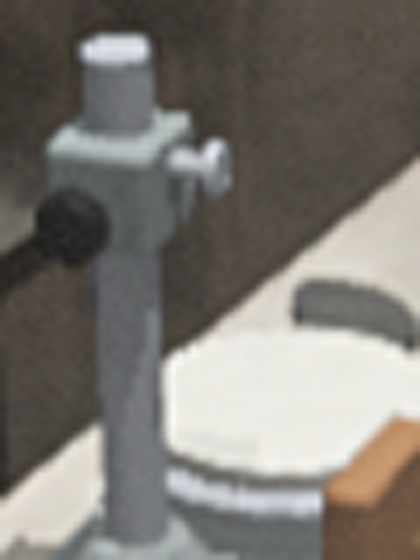

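View pics/d4.png

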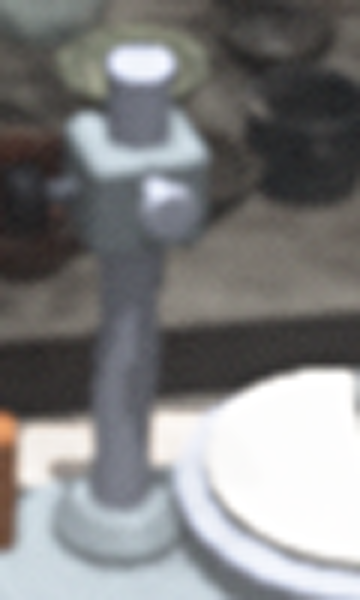

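Run:
```python
from h import *
S=lambda u,v:('scene0',276+u/12-.46,196+v/12-.46)
D=lambda u,v:('side0',185+u/10-.45,195+v/10-.45)
S3=lambda u,v:('scene0',240+u/7-.43,145+v/7-.43)
D4=lambda u,v:('side0',285+u/6-.42,125+v/6-.42)
for n,a,b in [('c -x+y top',S(205,252),D(62,165)),('c -x-y top',S(312,125),D(333,140)),('-x+y bot',S(195,480),D(80,335)),('+x+y top',S(125,235),D(52,115)),('+x-y top',S(250,103),D(325,80)),('riv+y',S(245,362),D(153,275)),('riv-y',S(290,312),D(260,262)),
 ('head',S3(222,165),D4(172,212)),('coltop',S3(118,48),D4(142,65)),('collar -x+y top',S3(147,160),D4(82,172)),('collar+x+y top',S3(52,143),D4(70,120)),('collar -x-y top',S3(188,118),D4(210,155))]:
    p,r=tri(a,b);print(n,np.round(p*1000,1),np.round(np.array(r)*1000,1))
```

```text
c -x+y top [451.6 380.  205.8] [0.3 0.3]
c -x-y top [455.  338.8 203.9] [1.1 1.1]
-x+y bot [453.  381.  170.3] [0.1 0.1]
+x+y top [463.2 381.3 206.4] [0.1 0.1]
+x-y top [465.1 339.3 206.5] [0.1 0.1]
riv+y [451.3 368.5 182.7] [0.2 0.2]
riv-y [452.5 352.  182. ] [0.1 0.1]
head [619.9 149.9 169.2] [0.5 0.5]
coltop [653.7 153.9 203.7] [0.8 0.8]
collar -x+y top [631.  177.1 179.5] [0.3 0.3]
collar+x+y top [667.4 173.7 177. ] [0.5 0.5]
collar -x-y top [641.8 132.8 175. ] [0.2 0.2]
```

```bash
python3 -m creep '[[[5,5,5,0,0,8,1],[8,10,9,0,0,16,1],[11,15,13,0,0,24,1],[14,19,17,0,0,32,1],[17,23,18,0,0,40,1]]]'
python3 -m creep '[[[5,5,0,0,0,8,1],[8,10,0,0,0,16,1],[11,15,0,0,0,24,1],[14,19,0,0,0,32,1],[17,23,0,0,0,36,1]]]'
python3 -m creep '[[[5,5,0,0,0,0,1],[5,9,0,0,0,0,1],[5,9,0,0,0,0,1]]]'
python3 - <<'E'
from h import *
s=arm.observe(); print({k:np.round(v,3).tolist() for k,v in s.items()})
save('wrist','w1')
E
```

```text
clock: 0.65
position: [0.3473, -0.4172, 0.3842]
ee_rot: [2.703, 1.598, -0.0]
force: [1.1, -0.8, -0.3]
width: 1.002
clock: 1.15
position: [0.4958, -0.2162, 0.3826]
ee_rot: [2.078, 2.356, -0.0]
force: [0.7, -0.6, 0.0]
width: 0.996
clock: 1.45
position: [0.5468, -0.1201, 0.3823]
ee_rot: [-2.071, -2.359, -0.005]
force: [-0.5, 0.1, 0.6]
width: 1.001
{'clock': 1.45, 'joints': [0.472, 0.289, -0.467, 1.474, 0.126, 1.409, 0.131], 'dq': [-0.04, -0.007, 0.049, -0.001, 0.038, 0.013, -0.047], 'joint_efforts': [0.516, -52.773, -3.479, -33.867, 0.176, -0.132, -1.089], 'position': [0.547, -0.12, 0.382], 'ee_rot': [-2.071, -2.359, -0.005], 'force': [-0.457, 0.056, 0.573], 'ft_torque': [-0.008, -0.097, -0.006], 'width': 1.001}
```

View pics/w1.png

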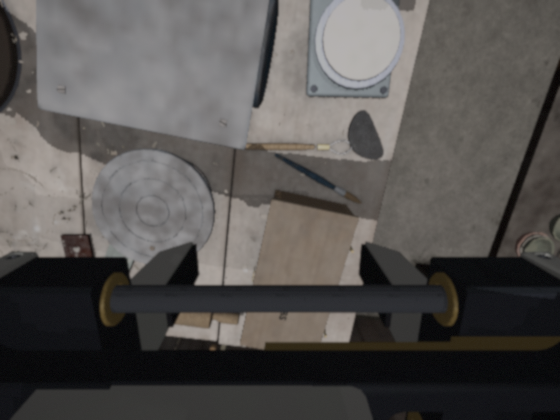

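```bash
python3 -m creep '[[[2,5,0,0,0,0,1],[3,9,0,0,0,0,1],[5,13,0,0,0,0,1],[5,13,0,0,0,0,1],[5,13,0,0,0,0,1]]]'
python3 - <<'E'
from h import *
save('wrist','w2')
E
python3 -m creep '[[[0,5,0,0,0,0,1],[0,10,0,0,0,0,1],[0,10,0,0,0,0,1],[0,10,0,0,0,0,1]]]'
python3 - <<'E'
from h import *
save('wrist','w3')
a=cv2.imread('pics/w2.png');b=cv2.imread('pics/w3.png')
cv2.imwrite('pics/w23.png',np.vstack([a[:290,150:],b[:290,150:]]))
E
```

```text
clock: 2.0
position: [0.5953, 0.0016, 0.382]
ee_rot: [-2.083, -2.352, 0.002]
force: [0.2, -0.4, -0.9]
width: 0.998
clock: 2.45
position: [0.5952, 0.1011, 0.3825]
ee_rot: [2.083, 2.351, -0.001]
force: [-0.3, -1.7, -0.1]
width: 0.997
```

View pics/w23.png

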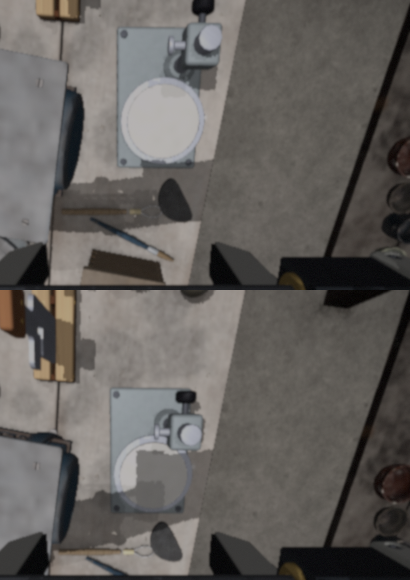

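```bash
python3 - <<'E'
from h import *
crop('w2',255,15,385,180,'e2',4.5)
crop('w3',250,90,370,230,'e3',4.5)
crop('w2',310,10,385,85,'f2',8)
crop('w3',300,90,375,165,'f3',8)
cv2.imwrite('pics/e23.png',np.hstack([cv2.resize(cv2.imread('pics/e2.png')[:585],(390,585)) for _ in [0]]))
E
python3 - <<'E'
import cv2
for n in ['e2','e3']:
    a=cv2.imread(f'pics/{n}.png'); print(a.shape); cv2.imwrite(f'pics/{n}.png',cv2.resize(a,None,fx=.8,fy=.8))
E
```

```text
(742, 585, 3)
(630, 540, 3)
```

View pics/e2.png

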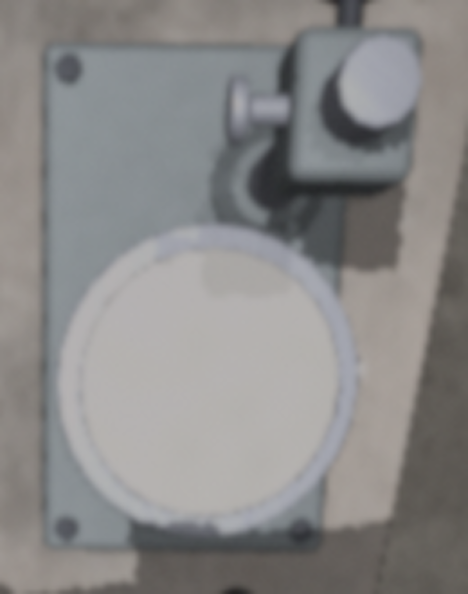

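View pics/f2.png

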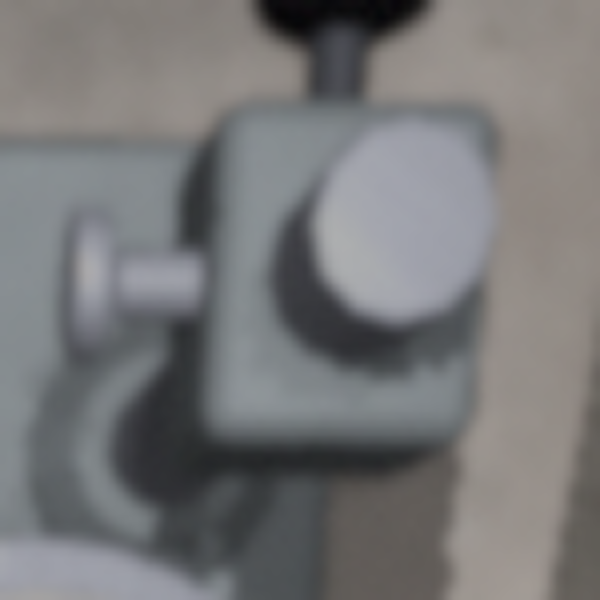

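View pics/e3.png

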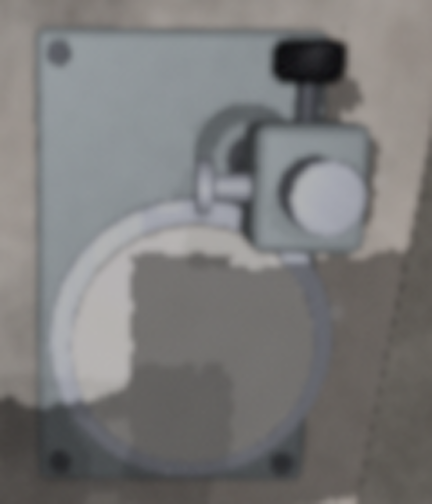

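View pics/f3.png

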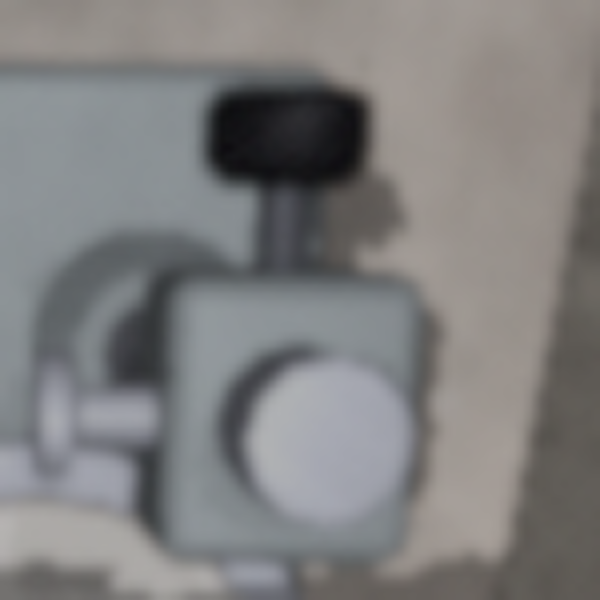

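```bash
cat >> h.py <<'E'
def C(fn,u0,v0,s): return lambda u,v:(fn,u0+(u+.5)/s-.5,v0+(v+.5)/s-.5)
E
python3 - <<'E'
from h import *
f2=C('w2',310,10,8);f3=C('w3',300,90,8);e2=C('w2',255,15,3.6);e3=C('w3',250,90,3.6)
S3=C('scene0',240,145,7);D4=C('side0',285,125,6)
P=lambda n,*o:(lambda r:print(n,np.round(r[0]*1000,1),np.round(np.array(r[1])*1000,1)))(tri(*o))
P('pin mid',f2(160,277),f3(120,413))
P('pin at head',f2(115,277),f3(80,413))
P('pin at collar',f2(205,277),f3(158,413))
P('head wrist',f2(92,280),f3(56,415))
P('head all',f2(85,280),f3(50,415),S3(222,165),D4(172,212))
P('coltop',f2(403,222),f3(330,440))
P('coltop all',f2(403,222),f3(330,440),S3(118,48),D4(142,65))
P('collar -x+y top',f2(222,105),f3(170,280))
P('collar -x-y top',f2(205,435),f3(160,550))
P('collar +x+y',f2(495,115),f3(415,285))
for n,e in (('w2',[e2(45,45),e2(45,548),e2(322,548)]),('w3',[e3(40,30),e3(40,478),e3(303,478)])):
    Q=[onz(*q,.016) for q in e];print(n,np.round(np.array(Q)*1000,1)); d=Q[0]-Q[1];print(np.linalg.norm(d),np.degrees(np.arctan2(-d[0],d[1]))); d=Q[2]-Q[1];print(np.linalg.norm(d),np.degrees(np.arctan2(d[1],d[0])))
E
```

```text
pin mid [630.5 154.4 169.1] [0. 0.]
pin at head [624.8 153.7 169. ] [0.1 0.1]
pin at collar [636.  155.  169.3] [0.2 0.2]
head wrist [621.7 153.  168.9] [0.1 0.1]
head all [620.  151.7 169.8] [1.3 1.4 0.9 2. ]
coltop [653.6 156.5 201.9] [0.1 0.1]
coltop all [652.8 155.6 204.5] [0.3 1.2 0.7 1.7]
collar -x+y top [634.  173.3 174.5] [0.2 0.2]
collar -x-y top [639.  136.2 171.4] [0.2 0.2]
collar +x+y [668.1 176.6 173.2] [0.5 0.5]
w2 [[555.2 197.9  16. ]
 [577.8  -6.5  16. ]
 [704.6   8.9  16. ]]
0.20561970340803207 6.300036885109341
0.12775656358841145 6.913682078530156
w3 [[556.4 198.9  16. ]
 [577.5  -6.1  16. ]
 [704.9   9.2  16. ]]
0.20602271943310915 5.903801217238587
0.12828864820151975 6.846004899425582
```

```bash
python3 -m creep '[[[-4,3,0,0,0,-2,1],[-8,6,0,0,0,-3.5,1],[-12,10,0,0,0,-3.5,1],[-13.5,13,0,0,0,-3.5,1],[-13.5,13,0,0,0,-3.5,1]]]'
python3 - <<'E'
from h import *
save('wrist','w4')
E
python3 -m creep '[[[0,5,0,0,0,0,1],[0,9,0,0,0,0,1],[0,9,0,0,0,0,1]]]'
python3 - <<'E'
from h import *
save('wrist','w5')
a=cv2.imread('pics/w4.png');b=cv2.imread('pics/w5.png')
cv2.imwrite('pics/w45.png',np.vstack([a[:290],b[:290]]))
E
```

```text
clock: 3.0
position: [0.4575, 0.2348, 0.3835]
ee_rot: [-2.149, -2.291, -0.003]
force: [1.1, -0.5, -0.1]
width: 1.0
clock: 3.35
position: [0.4606, 0.3244, 0.3819]
ee_rot: [-2.151, -2.286, -0.0]
force: [0.6, 0.1, -0.7]
width: 1.003
```

View pics/w45.png

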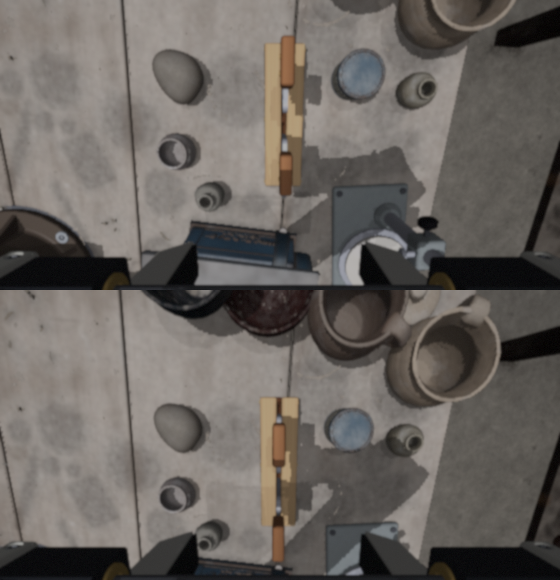

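Run:
```python
from h import *
crop('w4',255,30,315,200,'g4',3.5)
crop('w5',250,100,310,290,'g5',3.15)
a=cv2.imread('pics/g4.png');b=cv2.imread('pics/g5.png');print(a.shape,b.shape);h=min(len(a),len(b))
cv2.imwrite('pics/g45.png',np.hstack([a[:h],b[:h]]))
crop('w4',255,25,315,95,'k4',8);crop('w5',250,115,310,185,'k5',8)
cv2.imwrite('pics/k45.png',np.hstack([cv2.imread('pics/k4.png')[:,:400],cv2.imread('pics/k5.png')[:,:400]]))
```

```text
(595, 210, 3) (598, 189, 3)
```

View pics/g45.png

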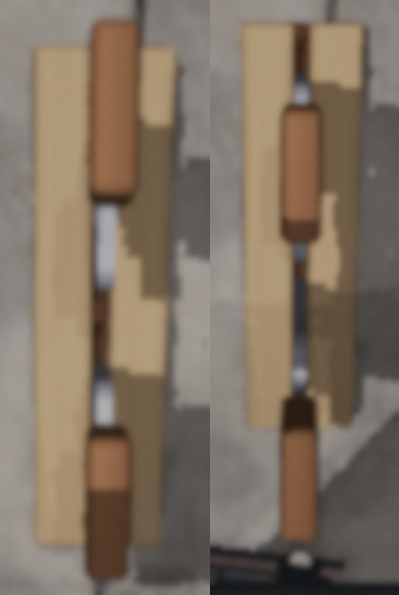

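View pics/k45.png

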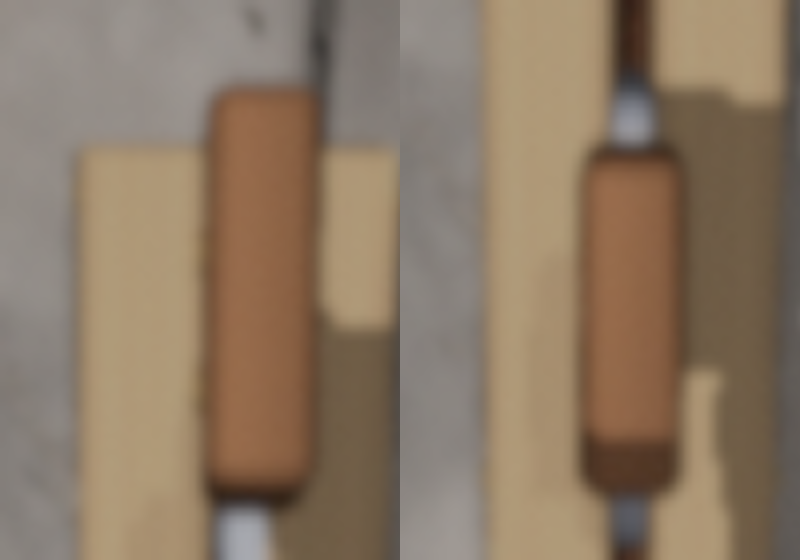

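Run:
```python
from h import *
a=C('w4',255,25,8);b=C('w5',250,115,8)
P=lambda n,*o:(lambda r:print(n,np.round(r[0]*1000,1),np.round(np.array(r[1])*1000,1)))(tri(*o))
P('ctr',a(264,284),b(232,326));P('+y end',a(266,90),b(233,162));P('-y end',a(260,478),b(230,490))
for n,q in (('+y-end',a(266,90)),('-yend',a(260,478)),('5+',b(233,162)),('5-',b(230,490)),('4L',a(215,284)),('4R',a(313,284))): print(n,np.round(onz(*q,.209)*1000,1))
g=C('w4',255,30,3.5); h=C('w5',250,100,3.15)
# rack corners z=.026
for n,q in (('4',[g(36,47),g(177,47),g(37,543),g(160,543)]),('5',[h(32,25),h(153,25),h(37,425),h(142,425)])):
    Q=np.array([onz(*x,.026) for x in q]);print(n,np.round(Q*1000,1).tolist(),np.round(Q.mean(0)*1000,1), [np.degrees(np.arctan2(-(Q[i]-Q[i+2])[0],(Q[i]-Q[i+2])[1])) for i in(0,1)])
```

```text
ctr [458.8 362.6 205.8] [0. 0.]
+y end [457.6 383.  205.8] [0. 0.]
-y end [459.8 341.2 205.6] [0. 0.]
+y-end [457.5 382.3 209. ]
-yend [459.8 340.9 209. ]
5+ [457.6 383.2 209. ]
5- [459.8 341.9 209. ]
4L [453.  361.7 209. ]
4R [464.5 362.4 209. ]
4 [[427.8, 411.0, 26.0], [486.5, 414.8, 26.0], [438.9, 199.8, 26.0], [497.2, 203.4, 26.0]] [462.6 307.3  26. ] [np.float64(3.017604685431156), np.float64(2.894347943962181)]
5 [[427.0, 410.8, 26.0], [486.1, 414.4, 26.0], [438.8, 201.1, 26.0], [496.6, 204.6, 26.0]] [462.1 307.8  26. ] [np.float64(3.207014048720283), np.float64(2.8833331490379575)]
```

```bash
python3 -m creep '[[[-0.2,3.8,0,0,0,-0.5,1],[-0.2,3.8,-5,0,0,-0.5,1],[-0.2,3.8,-9,0,0,-0.5,1],[-0.2,3.8,-13,0,0,-0.5,0.2],[-0.2,3.8,-13,0,0,-0.5,0]]]' 20
python3 - <<'E'
from h import *
s=arm.observe();a=np.array(s['ee_rot']);print(s['position'],np.degrees(2*np.arctan2(a[1],a[0]))-90,R.from_rotvec(a).as_matrix()[:,2])
E
```

```text
clock: 3.9
position: [0.4588, 0.3542, 0.2473]
ee_rot: [2.169, 2.271, -0.015]
force: [0.4, -1.2, 0.4]
width: 0.873
[0.45882785 0.35424124 0.24734144] 2.632825682738684 [-0.00588016 -0.00792668 -0.99995129]
```

```bash
python3 -m creep '[[[0,0,0,0,0,0,0],[0,0,0,0,0,0,0]]]'
python3 - <<'E'
from h import *
s=arm.observe();a=np.array(s['ee_rot']);print(s['position'],np.degrees(2*np.arctan2(a[1],a[0]))-90,R.from_rotvec(a).as_matrix()[:,2])
E
```

```text
clock: 4.1
position: [0.46, 0.36, 0.255]
ee_rot: [2.166, 2.274, 0.005]
force: [0.4, 0.9, 0.9]
width: 0.703
[0.45998191 0.35998676 0.25502026] 2.7831990702350424 [ 0.00284659  0.00194376 -0.99999406]
```

```bash
python3 -m creep '[[[-0.1,0.2,-3.5,0,0,0.2,0],[-0.1,0.2,-6.5,0,0,0.2,0],[-0.1,0.2,-6.5,0,0,0.2,0],[-0.1,0.2,-6.5,0,0,0.2,0]]]'
python3 - <<'E'
from h import *
save('wrist','w6');save('side','s6')
crop('s6',165,100,305,320,'s6c',3)
E
```

```text
clock: 4.5
position: [0.4581, 0.3626, 0.1895]
ee_rot: [2.161, 2.28, 0.003]
force: [-0.1, -0.1, 0.6]
width: 0.497
```

View pics/w6.png

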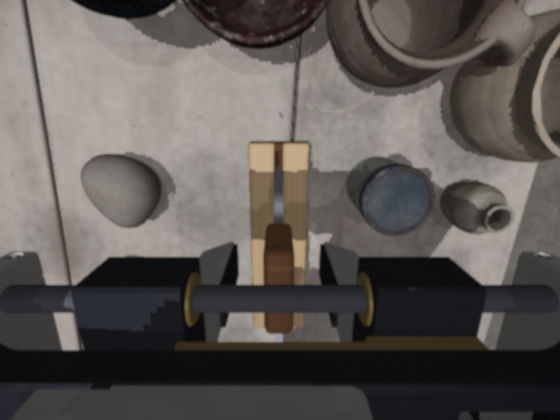

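View pics/s6c.png

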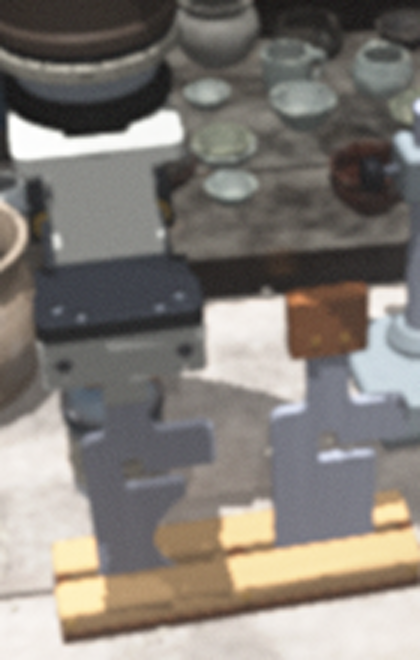

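```bash
python3 -m creep '[[[0,0,0,0,0,0,-0.4],[0,0,0,0,0,0,-0.7],[0,0,0,0,0,0,-1],[0,0,0,0,0,0,-1],[0,0,0,0,0,0,-1]]]' 25
python3 -m creep '[[[0,0,0,0,0,0,-1],[0,0,0,0,0,0,-1],[0,0,0,0,0,0,-1],[0,0,0,0,0,0,-1]]]' 25
python3 -m creep '[[[0,0,0.5,0,0,0,-1],[0,0,1,0,0,0,-1],[0,0,2,0,0,0,-1],[0,0,2,0,0,0,-1]]]' 40
```

```text
clock: 5.1
position: [0.4574, 0.3621, 0.1876]
ee_rot: [2.161, 2.281, 0.0]
force: [-0.0, 0.5, 1.6]
width: 0.151
clock: 5.5
position: [0.4573, 0.3622, 0.1876]
ee_rot: [2.16, 2.281, 0.0]
force: [-0.2, -0.6, 2.6]
width: 0.153
clock: 5.9
position: [0.4576, 0.3628, 0.2091]
ee_rot: [2.161, 2.281, 0.003]
force: [-0.7, -0.0, -3.1]
width: 0.15
```

```bash
python3 -m creep '[[[0,0,3,0,0,0,-1],[0,0,6,0,0,0,-1],[0,0,10,0,0,0,-1],[0,0,10,0,0,0,-1],[0,0,10,0,0,0,-1]]]'
python3 - <<'E'
from h import *
save('wrist','w7');save('side','s7')
crop('s7',165,50,305,300,'s7c',2.4)
s=arm.observe();a=np.array(s['ee_rot']);print(s['position'],s['force'],s['ft_torque'],np.degrees(2*np.arctan2(a[1],a[0]))-90)
E
```

```text
clock: 6.4
position: [0.4573, 0.3623, 0.3081]
ee_rot: [2.16, 2.28, 0.002]
force: [0.2, -0.1, -3.8]
width: 0.145
[0.4569006  0.36140658 0.30624302] [ 0.18491446 -0.34555348 -2.34042479] [-0.03576949 -0.07265814  0.01306945] 3.092545738790136
```

View pics/w7.png

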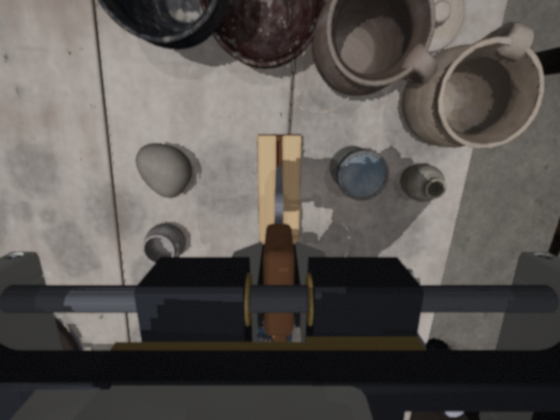

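View pics/s7c.png

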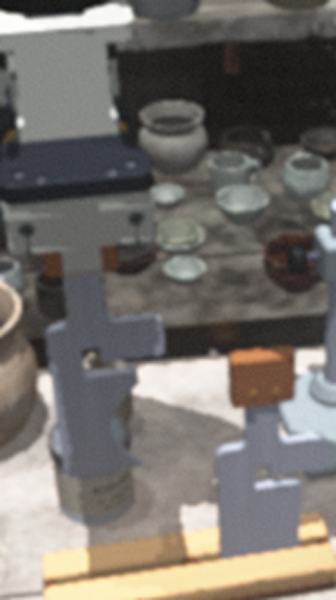

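```bash
python3 -m creep '[[[4,0,0,0,0,1,-1],[8,-3,0,0,0,2,-1],[12,-7,0,0,0,3.3,-1],[15,-10,0,0,0,3.3,-1],[16.7,-13,0,0,0,3.3,-1]]]'
python3 -m creep '[[[0,0,0,0,0,0,-1],[0,0,0,0,0,0,-1],[0,0,0,0,0,0,-1]]]'
python3 - <<'E'
from h import *
for n in ('wrist','side','scene'): save(n,n[0]+'_8')
s=arm.observe();a=np.array(s['ee_rot']);print(s['position'],s['force'],s['ft_torque'],np.degrees(2*np.arctan2(a[1],a[0]))-90)
crop('s_8',220,60,370,230,'a8',1) if 0 else None
E
```

```text
clock: 7.0
position: [0.6267, 0.2283, 0.3047]
ee_rot: [-2.098, -2.339, 0.005]
force: [0.7, 0.2, -2.6]
width: 0.151
clock: 7.3
position: [0.6231, 0.2333, 0.3066]
ee_rot: [-2.091, -2.343, 0.002]
force: [-1.4, 0.9, -1.9]
width: 0.147
[0.62335054 0.23356092 0.307405  ] [ 1.0851546   0.31739159 -2.00332232] [-0.03092554 -0.13546678 -0.04264902] -353.46113538120784
```

View pics/w_8.png

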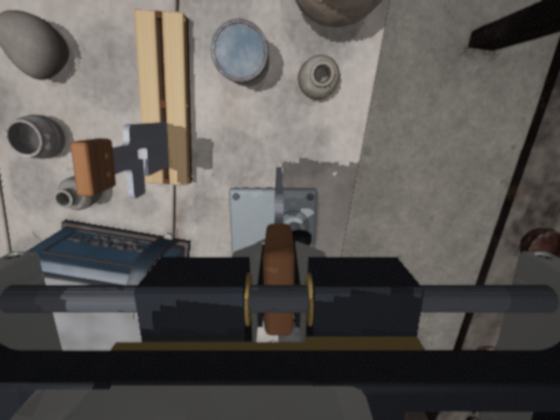

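View pics/s_8.png

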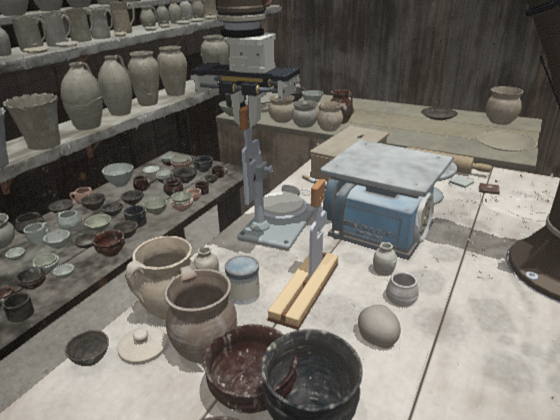

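Run:
```python
from h import *
save('side','d_8')
crop('s_8',215,120,305,220,'a8',6);crop('d_8',260,80,360,200,'b8',5)
t=np.array([.6233,.2335,.307]);c,s=np.cos(np.radians(6.5)),np.sin(np.radians(6.5));yh=np.array([-s,c,0]);xh=np.array([c,s,0])
for n,y,z in (('lip ceil',-46,91),('lowlip',-28,81),('lowbody',-28,60)):
    p=t+yh*y/1000+np.array([0,0,z/1000-.1776])-xh*.003
    u=proj('s_8',p);v=proj('d_8',p);print(n,np.round(p*1000,1),((u[0]-215)*6,(u[1]-120)*6),((v[0]-260)*5,(v[1]-80)*5))
```

```text
lip ceil [625.5 187.5 220.4] (np.float64(267.9314439607879), np.float64(190.457735056204)) (np.float64(169.88907848452044), np.float64(279.985014504319))
lowlip [623.5 205.3 210.4] (np.float64(247.9085100193023), np.float64(235.91188431337065)) (np.float64(122.36762827632305), np.float64(310.37911493667707))
lowbody [623.5 205.3 189.4] (np.float64(250.3966267177384), np.float64(292.08501340263405)) (np.float64(121.55737291497331), np.float64(359.4160140359415))
```

View pics/a8.png

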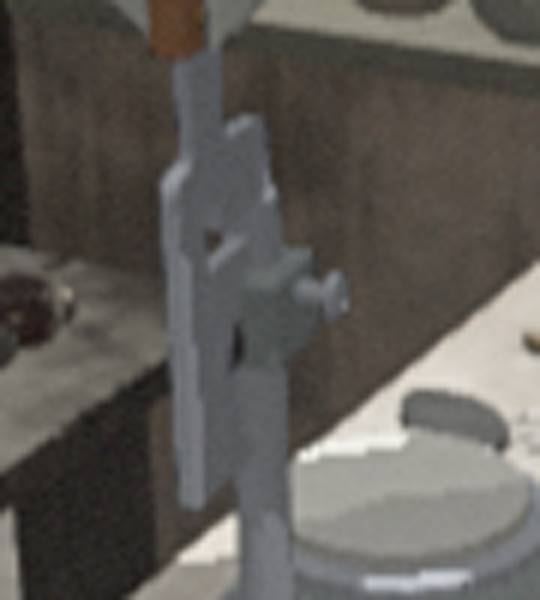

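View pics/b8.png

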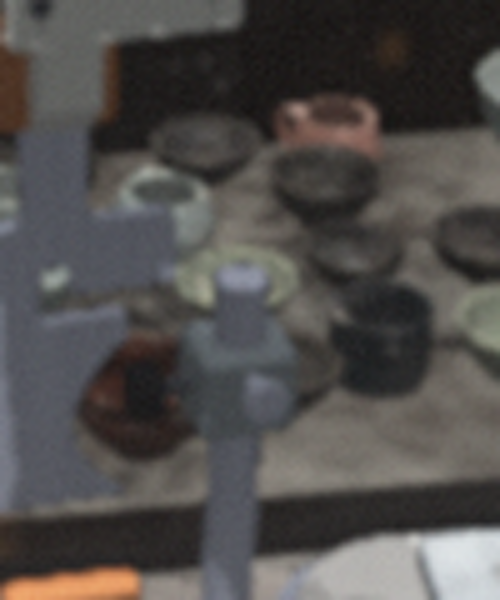

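```bash
python3 -m creep '[[[-0.15,0,-2,0,0,0,-1],[-0.1,-1,-3.7,0,0,0,-1],[0.05,-1.9,-3.7,0,0,0,-1],[0.05,-1.9,-3.7,0,0,0,-1],[0.05,-1.9,-3.7,0,0,0,-1]]]'
cat >> h.py <<'E'
def rep(stud=(630.6,155.0),yaw=6.45):
    s=arm.observe();a=np.array(s['ee_rot']);p=np.array(s['position'])*1000
    c,q=np.cos(np.radians(yaw)),np.sin(np.radians(yaw));d=p[:2]-np.array(stud)
    print('t',s['clock'],'pos',p.round(1),'jig x,y rel stud',round(d[0]*c+d[1]*q,1),round(-d[0]*q+d[1]*c,1),'ceil z',round(p[2]-177.6+91,1),'yaw',round((np.degrees(2*np.arctan2(a[1],a[0]))-90)%360,2),'F',np.round(s['force'],2),'T',np.round(s['ft_torque'],3),'tilt',R.from_rotvec(a).as_matrix()[:2,2].round(4))
E
python3 - <<'E'
from h import *
rep()
for n in ('wrist','side','scene'): save(n,n[:2]+'9'); rep()
crop('sc9',215,120,305,220,'a9',6);crop('si9',260,80,360,200,'b9',5)
E
```

```text
clock: 8.0
position: [0.6253, 0.2134, 0.2718]
ee_rot: [2.094, 2.341, 0.003]
force: [0.4, 0.7, -2.4]
width: 0.151
t 8.0 pos [625.3 213.4 271.8] jig x,y rel stud 1.3 58.6 ceil z 185.2 yaw 6.37 F [ 0.39  0.75 -2.44] T [ 0.07  -0.073 -0.095] tilt [0.0016 0.0009]
t 8.05 pos [625.1 213.8 271.8] jig x,y rel stud 1.2 59.1 ceil z 185.2 yaw 6.4 F [-0.75  0.71 -2.14] T [ 0.002 -0.103 -0.051] tilt [0.0016 0.0012]
t 8.1 pos [625.  214.  271.7] jig x,y rel stud 1.1 59.3 ceil z 185.1 yaw 6.42 F [ 0.01 -0.41 -2.13] T [ 0.023 -0.076  0.   ] tilt [0.0015 0.0012]
t 8.15 pos [624.9 214.  271.5] jig x,y rel stud 1.0 59.2 ceil z 184.9 yaw 6.43 F [-0.06 -0.71 -2.45] T [-0.006 -0.089  0.015] tilt [0.0013 0.001 ]
```

View pics/a9.png

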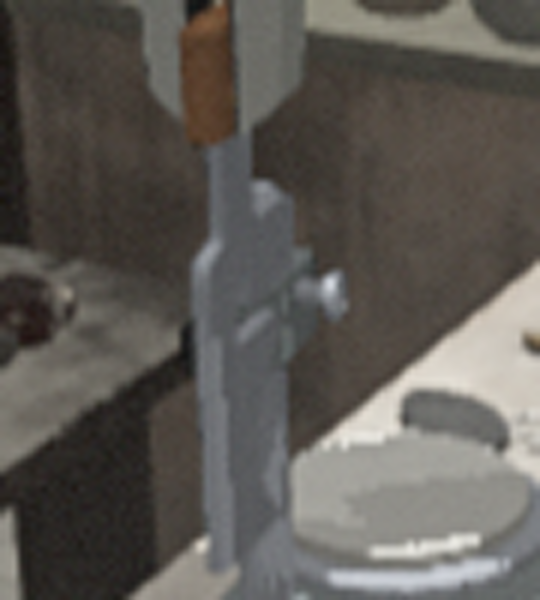

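View pics/b9.png

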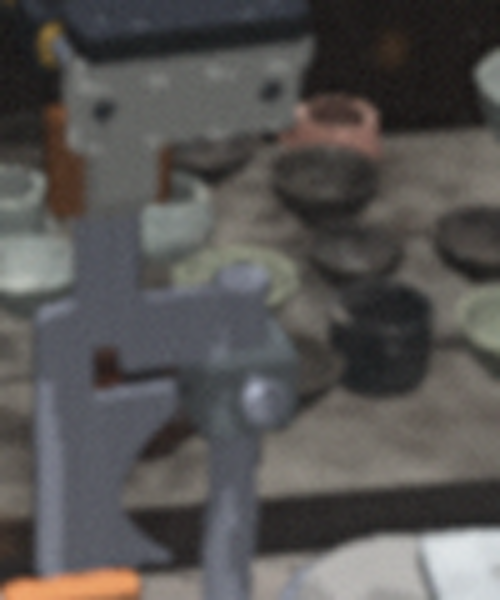

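View pics/wr9.png

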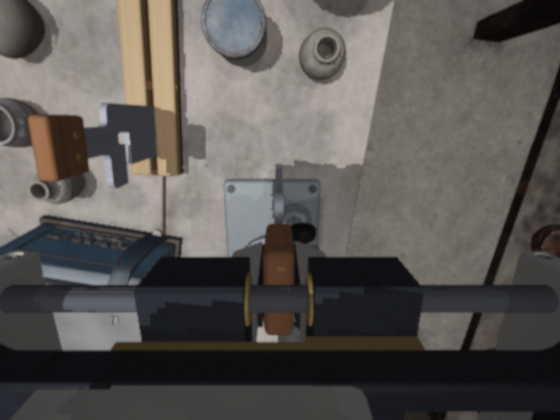

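Run:
```python
from h import *
c,s=np.cos(np.radians(6.45)),np.sin(np.radians(6.45));xh=np.array([c,s,0]);yh=np.array([-s,c,0])
for z in (.169,.171):
  for x in (-9,-6,0,6):
    p=np.array([.6306,.155,z])+xh*x/1000;u=proj('sc9',p);v=proj('si9',p);print(z,x,np.round([(u[0]-215)*6,(u[1]-120)*6,(v[0]-260)*5,(v[1]-80)*5]))
t=np.array([.6249,.214,.2715])
for x in (-3,3):
  for z in (91,118):
    p=t+yh*-.046+xh*x/1000+np.array([0,0,z/1000-.1776]);u=proj('sc9',p);v=proj('si9',p);print('lip',x,z,np.round([(u[0]-215)*6,(u[1]-120)*6,(v[0]-260)*5,(v[1]-80)*5]))
    
crop('sc9',245,145,285,185,'a9b',15)
```

```text
0.169 -9 [329. 294. 255. 397.]
0.169 -6 [321. 293. 252. 393.]
0.169 0 [306. 290. 247. 385.]
0.169 6 [291. 288. 242. 377.]
0.171 -9 [328. 289. 255. 393.]
0.171 -6 [321. 288. 252. 388.]
0.171 0 [306. 285. 247. 380.]
0.171 6 [291. 283. 242. 372.]
lip -3 91 [295. 264. 217. 357.]
lip -3 118 [293. 194. 220. 294.]
lip 3 91 [280. 262. 212. 349.]
lip 3 118 [277. 192. 215. 286.]
```

View pics/a9b.png

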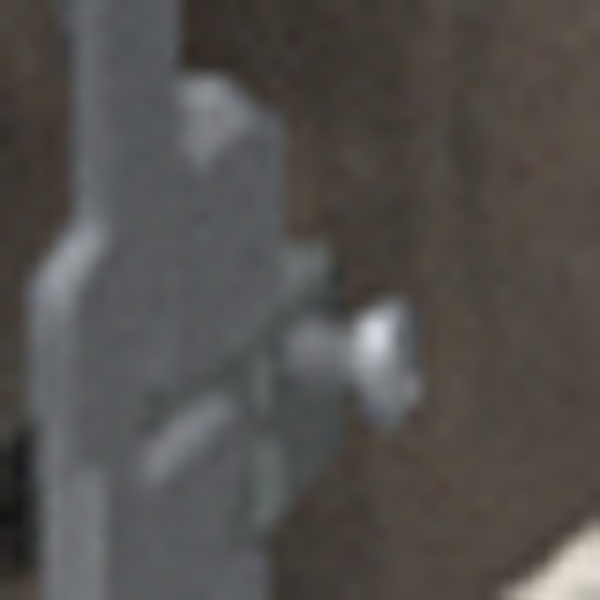

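```bash
python3 -m creep '[[[0,-0.8,0,0,0,0,-1],[0.1,-1.6,0,0,0,0,-1],[0.15,-2.3,0,0,0,0,-1],[0.15,-2.3,0,0,0,0,-1],[0.15,-2.3,0,0,0,0,-1]]]'
python3 - <<'E'
from h import *
rep()
for n in ('side','scene'): save(n,n[:2]+'10'); rep()
crop('sc10',235,130,295,190,'a10',10);crop('si10',280,120,340,190,'b10',8)
E
```

```text
clock: 8.65
position: [0.6264, 0.1897, 0.2706]
ee_rot: [-2.095, -2.341, -0.0]
force: [-0.2, -0.4, -1.4]
width: 0.156
t 8.65 pos [626.4 189.7 270.6] jig x,y rel stud -0.3 34.9 ceil z 184.0 yaw 6.35 F [-0.16 -0.36 -1.44] T [ 0.002 -0.095 -0.051] tilt [0.     0.0001]
t 8.7 pos [626.3 190.1 270.6] jig x,y rel stud -0.3 35.4 ceil z 184.0 yaw 6.39 F [ 0.49 -0.15 -1.98] T [ 0.01  -0.12   0.024] tilt [0.0001 0.0004]
t 8.75 pos [626.2 190.4 270.6] jig x,y rel stud -0.4 35.7 ceil z 184.0 yaw 6.41 F [-0.25 -0.31 -2.3 ] T [-0.037 -0.097  0.047] tilt [-0.      0.0004]
```

View pics/a10.png

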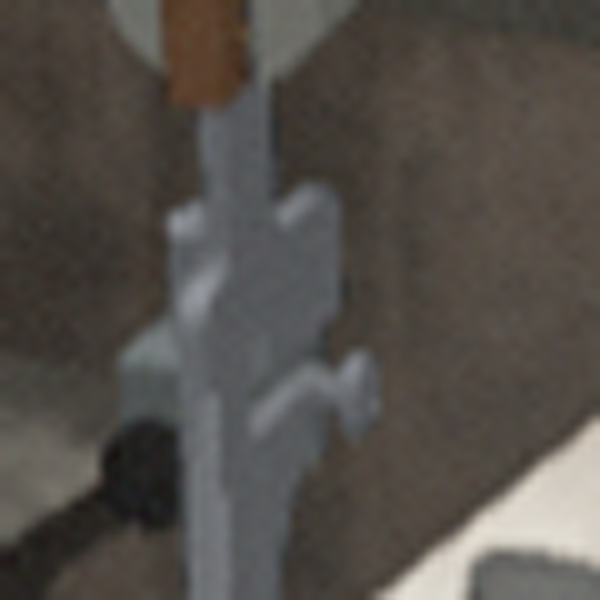

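View pics/b10.png

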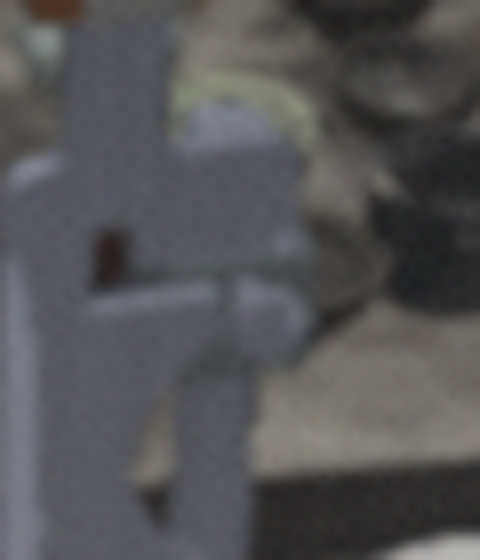

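```bash
python3 -m creep '[[[0.03,0,-0.2,0,0,0,-1],[0.03,0,-0.4,0,0,0,-1],[0.03,0,-0.5,0,0,0,-1],[0.03,0,-0.5,0,0,0,-1]]]'; python3 -c "from h import *;rep()"
python3 -m creep '[[[0,0,-0.1,0,0,0,-1],[0,0,-0.1,0,0,0,-1],[0,0,-0.1,0,0,0,-1]]]'; python3 -c "from h import *;rep()"
python3 -m creep '[[[0,0,-0.1,0,0,0,-1],[0,0,-0.1,0,0,0,-1],[0,0,-0.1,0,0,0,-1]]]'; python3 -c "from h import *;rep()"
```

```text
clock: 9.15
position: [0.6265, 0.1901, 0.2652]
ee_rot: [-2.094, -2.342, 0.001]
force: [-0.5, -0.5, -2.2]
width: 0.153
t 9.15 pos [626.5 190.1 265.2] jig x,y rel stud -0.2 35.4 ceil z 178.6 yaw 6.41 F [-0.46 -0.55 -2.24] T [ 0.02  -0.085 -0.047] tilt [-0.0004 -0.0001]
clock: 9.45
position: [0.6266, 0.1901, 0.2645]
ee_rot: [2.094, 2.342, 0.0]
force: [-0.1, 0.3, -1.5]
width: 0.151
t 9.45 pos [626.6 190.1 264.5] jig x,y rel stud -0.0 35.3 ceil z 177.9 yaw 6.4 F [-0.11  0.31 -1.54] T [-0.003 -0.15  -0.03 ] tilt [0.0001 0.    ]
clock: 9.75
position: [0.6266, 0.1901, 0.2635]
ee_rot: [2.094, 2.342, 0.0]
force: [-0.0, -0.1, -1.5]
width: 0.148
t 9.75 pos [626.6 190.1 263.5] jig x,y rel stud -0.0 35.3 ceil z 176.9 yaw 6.39 F [-0.   -0.08 -1.51] T [-0.014 -0.103 -0.026] tilt [ 0.0001 -0.    ]
```

```bash
for i in 1; do python3 -m creep '[[[0,0,-0.1,0,0,0,-1],[0,0,-0.1,0,0,0,-1],[0,0,-0.1,0,0,0,-1]]]'; done; python3 -c "from h import *;rep()"
python3 -m creep '[[[0,0,-0.1,0,0,0,-1],[0,0,-0.1,0,0,0,-1],[0,0,-0.1,0,0,0,-1]]]'; python3 -c "from h import *;rep()"
```

```text
clock: 10.05
position: [0.6266, 0.1901, 0.2625]
ee_rot: [-2.094, -2.342, 0.0]
force: [-0.3, 0.3, -2.5]
width: 0.153
t 10.05 pos [626.6 190.1 262.5] jig x,y rel stud -0.1 35.3 ceil z 175.9 yaw 6.4 F [-0.34  0.34 -2.51] T [ 0.047 -0.136 -0.049] tilt [-0.0001 -0.    ]
clock: 10.35
position: [0.6266, 0.1901, 0.2615]
ee_rot: [2.094, 2.342, -0.0]
force: [0.1, 0.0, -2.6]
width: 0.147
t 10.35 pos [626.6 190.1 261.5] jig x,y rel stud -0.1 35.3 ceil z 174.9 yaw 6.4 F [ 0.11  0.02 -2.55] T [-0.029 -0.101  0.011] tilt [-0.     -0.0001]
```

```bash
python3 -m creep '[[[0,0,-0.05,0,0,0,-1],[0,0,-0.1,0,0,0,-1],[0,0,-0.1,0,0,0,-1]]]'; python3 -c "from h import *;rep()"
python3 - <<'E'
from h import *
for n in ('side','scene'): save(n,n[:2]+'11')
crop('sc11',235,130,295,190,'a11',10);crop('si11',280,120,340,190,'b11',8)
E
```

```text
clock: 10.65
position: [0.6266, 0.1901, 0.2604]
ee_rot: [-2.094, -2.342, 0.0]
force: [-0.0, -0.5, -2.9]
width: 0.152
t 10.65 pos [626.6 190.1 260.4] jig x,y rel stud -0.1 35.3 ceil z 173.8 yaw 6.4 F [-0.02 -0.47 -2.87] T [-0.03  -0.161  0.004] tilt [-0.0001 -0.0001]
```

View pics/a11.png

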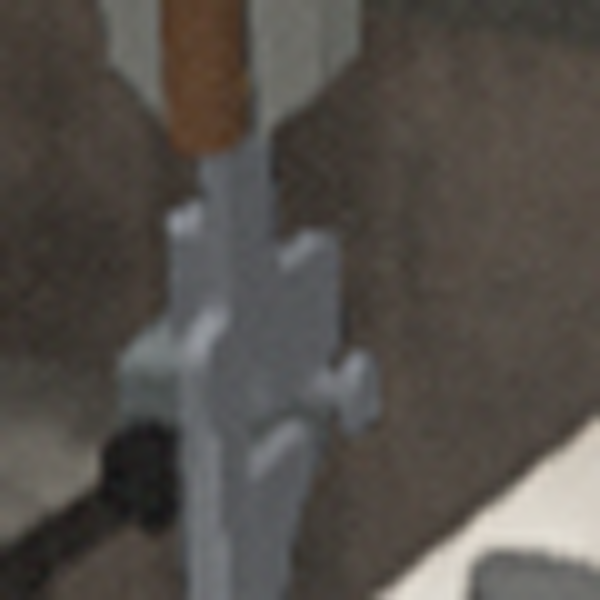

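View pics/b11.png

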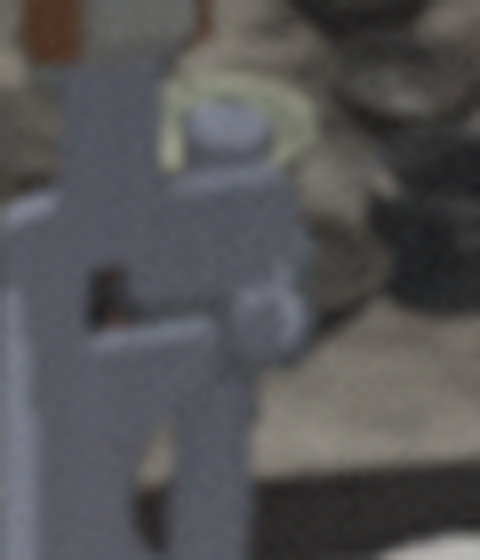

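```bash
python3 -m creep '[[[0,0,-0.05,0,0,0,-1],[0,0,-0.1,0,0,0,-1],[0,0,-0.1,0,0,0,-1]]]'; python3 -c "from h import *;rep()"
python3 -m creep '[[[0,0,-0.05,0,0,0,-1],[0,0,-0.05,0,0,0,-1],[0,0,-0.05,0,0,0,-1]]]'; python3 -c "from h import *;rep()"
```

```text
clock: 11.05
position: [0.6265, 0.19, 0.2594]
ee_rot: [-2.094, -2.342, 0.0]
force: [-0.0, 0.2, -3.2]
width: 0.148
t 11.05 pos [626.5 190.  259.4] jig x,y rel stud -0.1 35.3 ceil z 172.8 yaw 6.4 F [-0.03  0.19 -3.23] T [ 0.023 -0.085 -0.044] tilt [-0.0001 -0.0001]
clock: 11.35
position: [0.6266, 0.19, 0.259]
ee_rot: [-2.094, -2.342, 0.0]
force: [0.4, -0.0, -1.6]
width: 0.15
t 11.35 pos [626.6 190.  259. ] jig x,y rel stud -0.1 35.3 ceil z 172.4 yaw 6.39 F [ 0.37 -0.01 -1.6 ] T [-0.071 -0.107  0.007] tilt [-0.0001 -0.    ]
```

```bash
python3 -m creep '[[[0,0,-0.05,0,0,0,-1],[0,0,-0.05,0,0,0,-1],[0,0,-0.05,0,0,0,-1]]]'; python3 -c "from h import *;rep()"
python3 -m creep '[[[0,0,-0.05,0,0,0,-1],[0,0,-0.05,0,0,0,-1],[0,0,-0.05,0,0,0,-1]]]'; python3 -c "from h import *;rep()"
python3 -m creep '[[[0,0,-0.05,0,0,0,-1],[0,0,-0.05,0,0,0,-1],[0,0,-0.05,0,0,0,-1]]]'; python3 -c "from h import *;rep()"
```

```text
clock: 11.65
position: [0.6267, 0.1901, 0.2588]
ee_rot: [2.094, 2.342, 0.001]
force: [0.1, -0.7, 0.4]
width: 0.149
t 11.65 pos [626.7 190.1 258.8] jig x,y rel stud 0.0 35.3 ceil z 172.2 yaw 6.39 F [ 0.09 -0.66  0.4 ] T [-0.177  0.026  0.02 ] tilt [0.0004 0.0001]
clock: 11.95
position: [0.6267, 0.1902, 0.2585]
ee_rot: [2.094, 2.342, 0.001]
force: [-1.1, 0.1, 5.4]
width: 0.149
t 11.95 pos [626.7 190.2 258.5] jig x,y rel stud 0.1 35.4 ceil z 171.9 yaw 6.4 F [-1.09  0.08  5.42] T [-0.286  0.326 -0.091] tilt [0.0007 0.0002]
clock: 12.25
position: [0.6267, 0.1903, 0.2584]
ee_rot: [2.094, 2.342, 0.001]
force: [-2.3, -0.6, 8.2]
width: 0.152
t 12.25 pos [626.7 190.3 258.4] jig x,y rel stud 0.1 35.5 ceil z 171.8 yaw 6.4 F [-2.34 -0.61  8.23] T [-0.447  0.533 -0.119] tilt [0.001  0.0003]
```

```bash
python3 -m creep '[[[0,0,0.1,0,0,0,-1],[0,0,0.2,0,0,0,-1],[0,0,0.27,0,0,0,-1],[0,0,0.27,0,0,0,-1],[0,0,0.27,0,0,0,-1]]]'; python3 -c "from h import *;rep()"
python3 - <<'E'
from h import *
for n in ('side','scene'): save(n,n[:2]+'12');rep()
crop('sc12',245,145,285,185,'a12',15);crop('si12',280,120,340,190,'b12',8)
E
```

```text
clock: 12.75
position: [0.6265, 0.19, 0.2598]
ee_rot: [-2.094, -2.342, 0.001]
force: [-0.7, 0.1, -2.5]
width: 0.15
t 12.75 pos [626.5 190.  259.8] jig x,y rel stud -0.1 35.2 ceil z 173.2 yaw 6.39 F [-0.7   0.13 -2.45] T [ 0.029 -0.046 -0.025] tilt [-0.0005 -0.0002]
t 12.8 pos [626.5 190.  259.9] jig x,y rel stud -0.1 35.3 ceil z 173.3 yaw 6.4 F [ 0.61  0.05 -2.55] T [ 0.055 -0.056 -0.002] tilt [-0.0004 -0.0001]
t 12.85 pos [626.6 190.  259.9] jig x,y rel stud -0.1 35.2 ceil z 173.3 yaw 6.39 F [ 0.15 -0.74 -1.78] T [ 0.024 -0.16   0.043] tilt [-0.0003 -0.0001]
```

View pics/a12.png

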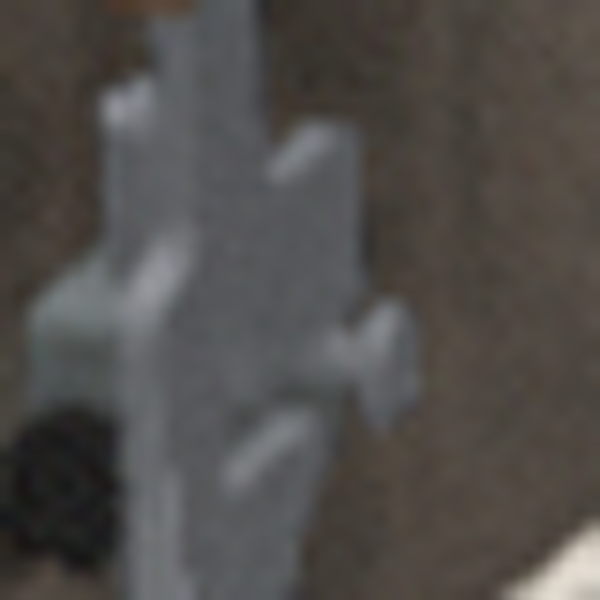

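View pics/b12.png

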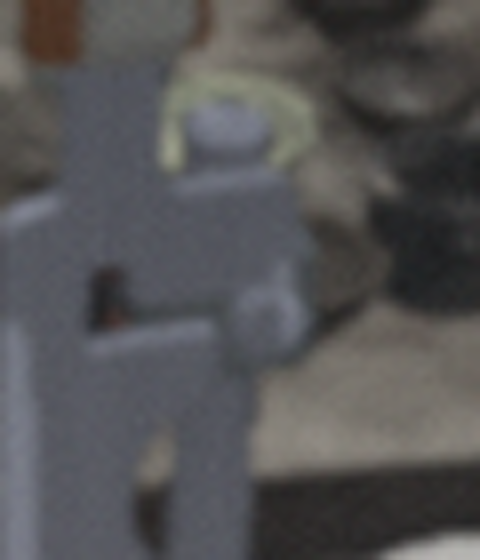

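```bash
python3 -m creep '[[[0.06,-0.5,0,0,0,0,-1],[0.11,-1,0,0,0,0,-1],[0.11,-1,0,0,0,0,-1]]]'; python3 -c "from h import *;rep()"
python3 -m creep '[[[0.06,-0.5,0,0,0,0,-1],[0.11,-1,0,0,0,0,-1],[0.11,-1,0,0,0,0,-1]]]'; python3 -c "from h import *;rep()"
```

```text
clock: 13.15
position: [0.6281, 0.1785, 0.2602]
ee_rot: [2.095, 2.34, -0.001]
force: [-0.4, -1.1, -2.6]
width: 0.153
t 13.15 pos [628.1 178.5 260.2] jig x,y rel stud 0.2 23.6 ceil z 173.6 yaw 6.3 F [-0.42 -1.06 -2.59] T [-0.039 -0.13   0.044] tilt [ 0.0002 -0.001 ]
clock: 13.45
position: [0.6291, 0.1688, 0.2602]
ee_rot: [2.095, 2.34, -0.001]
force: [0.4, 0.1, -3.1]
width: 0.148
t 13.45 pos [629.1 168.8 260.2] jig x,y rel stud 0.1 13.8 ceil z 173.6 yaw 6.32 F [ 0.37  0.08 -3.11] T [-0.039 -0.1   -0.007] tilt [ 0.0001 -0.0007]
```

```bash
python3 -m creep '[[[0.06,-0.5,0,0,0,0,-1],[0.09,-0.8,0,0,0,0,-1],[0.09,-0.8,0,0,0,0,-1]]]'; python3 -c "from h import *;rep()"
python3 -m creep '[[[0.01,-0.1,0,0,0,0,-1],[0.02,-0.2,0,0,0,0,-1],[0.02,-0.2,0,0,0,0,-1]]]'; python3 -c "from h import *;rep()"
python3 -m creep '[[[0.01,-0.1,0,0,0,0,-1],[0.02,-0.2,0,0,0,0,-1],[0.02,-0.2,0,0,0,0,-1]]]'; python3 -c "from h import *;rep()"
```

```text
clock: 13.75
position: [0.6299, 0.1613, 0.2602]
ee_rot: [2.095, 2.341, -0.0]
force: [-0.5, 0.1, -2.0]
width: 0.152
t 13.75 pos [629.9 161.3 260.2] jig x,y rel stud -0.0 6.3 ceil z 173.6 yaw 6.35 F [-0.45  0.14 -2.04] T [-0.027 -0.124 -0.056] tilt [ 0.0001 -0.0005]
clock: 14.05
position: [0.6299, 0.1601, 0.2602]
ee_rot: [2.094, 2.342, 0.0]
force: [-0.1, -0.0, -2.3]
width: 0.151
t 14.05 pos [629.9 160.1 260.2] jig x,y rel stud -0.1 5.1 ceil z 173.6 yaw 6.4 F [-0.1  -0.04 -2.31] T [ 0.012 -0.152  0.004] tilt [ 0.0001 -0.    ]
clock: 14.35
position: [0.6301, 0.1579, 0.2602]
ee_rot: [2.094, 2.342, -0.0]
force: [-0.3, -0.1, -2.2]
width: 0.153
t 14.35 pos [630.1 157.9 260.2] jig x,y rel stud -0.1 2.9 ceil z 173.6 yaw 6.38 F [-0.26 -0.05 -2.18] T [-0.017 -0.109  0.019] tilt [-0.     -0.0002]
```

```bash
python3 -m creep '[[[0.01,-0.1,0,0,0,0,-1],[0.02,-0.2,0,0,0,0,-1],[0.02,-0.2,0,0,0,0,-1]]]'; python3 -c "from h import *;rep()"
python3 -m creep '[[[0.01,-0.1,0,0,0,0,-1],[0.01,-0.1,0,0,0,0,-1],[0.01,-0.1,0,0,0,0,-1]]]'; python3 -c "from h import *;rep()"
python3 -m creep '[[[0.01,-0.1,0,0,0,0,-1],[0.01,-0.1,0,0,0,0,-1],[0.01,-0.1,0,0,0,0,-1]]]'; python3 -c "from h import *;rep()"
```

```text
clock: 14.65
position: [0.6304, 0.1558, 0.2602]
ee_rot: [2.094, 2.341, -0.0]
force: [0.0, -0.2, -2.7]
width: 0.152
t 14.65 pos [630.4 155.8 260.2] jig x,y rel stud -0.1 0.8 ceil z 173.6 yaw 6.38 F [ 0.02 -0.16 -2.69] T [-0.088 -0.1    0.011] tilt [ 0.0001 -0.0002]
clock: 14.95
position: [0.6304, 0.155, 0.2602]
ee_rot: [2.094, 2.342, 0.0]
force: [0.6, 0.0, -2.2]
width: 0.153
t 14.95 pos [630.4 155.  260.2] jig x,y rel stud -0.2 0.1 ceil z 173.6 yaw 6.39 F [ 0.56  0.03 -2.16] T [-0.037 -0.133 -0.024] tilt [ 0.0001 -0.    ]
clock: 15.25
position: [0.6305, 0.154, 0.2602]
ee_rot: [2.094, 2.342, -0.0]
force: [0.7, 0.2, -2.3]
width: 0.153
t 15.25 pos [630.5 154.  260.2] jig x,y rel stud -0.2 -0.9 ceil z 173.6 yaw 6.4 F [ 0.73  0.21 -2.3 ] T [ 0.02  -0.151  0.005] tilt [ 0. -0.]
```

Still free; continue to feel for the wall.

```bash
python3 -m creep '[[[0.01,-0.1,0,0,0,0,-1],[0.01,-0.1,0,0,0,0,-1],[0.01,-0.1,0,0,0,0,-1]]]'; python3 -c "from h import *;rep()"
python3 -m creep '[[[0.01,-0.1,0,0,0,0,-1],[0.01,-0.1,0,0,0,0,-1],[0.01,-0.1,0,0,0,0,-1]]]'; python3 -c "from h import *;rep()"
python3 -m creep '[[[0.01,-0.05,0,0,0,0,-1],[0.01,-0.05,0,0,0,0,-1],[0.01,-0.05,0,0,0,0,-1]]]'; python3 -c "from h import *;rep()"
```

```text
clock: 15.55
position: [0.6306, 0.1531, 0.2602]
ee_rot: [2.094, 2.342, 0.0]
force: [0.0, 0.7, -1.6]
width: 0.152
t 15.55 pos [630.6 153.1 260.2] jig x,y rel stud -0.2 -1.9 ceil z 173.6 yaw 6.39 F [ 0.    0.7  -1.56] T [-0.032 -0.094  0.055] tilt [ 0. -0.]
clock: 15.85
position: [0.6307, 0.1524, 0.2602]
ee_rot: [-2.094, -2.342, -0.0]
force: [-0.8, 1.3, -2.6]
width: 0.148
t 15.85 pos [630.7 152.4 260.2] jig x,y rel stud -0.2 -2.6 ceil z 173.6 yaw 6.41 F [-0.84  1.33 -2.62] T [0.39  0.008 0.008] tilt [0.     0.0004]
clock: 16.15
position: [0.6307, 0.1522, 0.2602]
ee_rot: [-2.093, -2.342, -0.001]
force: [-0.8, 3.0, -3.1]
width: 0.152
t 16.15 pos [630.7 152.2 260.2] jig x,y rel stud -0.2 -2.8 ceil z 173.6 yaw 6.43 F [-0.81  2.96 -3.07] T [0.859 0.03  0.017] tilt [-0.0001  0.0008]
```

```bash
python3 -m creep '[[[-0.02,0.1,0,0,0,0,-1],[-0.02,0.22,0,0,0,0,-1],[-0.02,0.22,0,0,0,0,-1],[-0.02,0.22,0,0,0,0,-1]]]'; python3 -c "from h import *;rep()"
python3 - <<'E'
from h import *
for n in ('side','scene','wrist'): save(n,n[:2]+'13')
rep()
crop('sc13',245,145,285,185,'a13',15);crop('si13',280,120,340,190,'b13',8)
E
```

```text
clock: 16.55
position: [0.6307, 0.1533, 0.2602]
ee_rot: [2.094, 2.341, -0.001]
force: [-0.3, 0.9, -1.1]
width: 0.151
t 16.55 pos [630.7 153.3 260.2] jig x,y rel stud -0.1 -1.7 ceil z 173.6 yaw 6.37 F [-0.27  0.88 -1.14] T [-0.02  -0.096  0.01 ] tilt [ 0.0001 -0.0007]
t 16.7 pos [630.7 153.5 260.2] jig x,y rel stud -0.1 -1.5 ceil z 173.6 yaw 6.38 F [-0.08  0.62 -2.13] T [-0.007 -0.088 -0.009] tilt [ 0.0001 -0.0003]
```

View pics/a13.png

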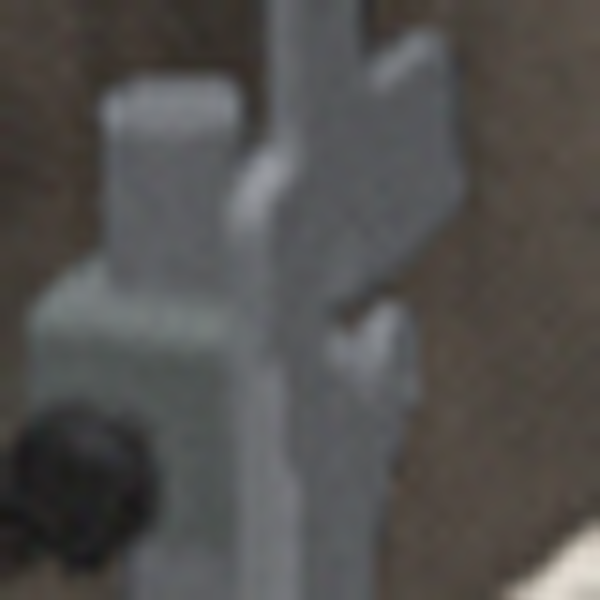

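View pics/b13.png

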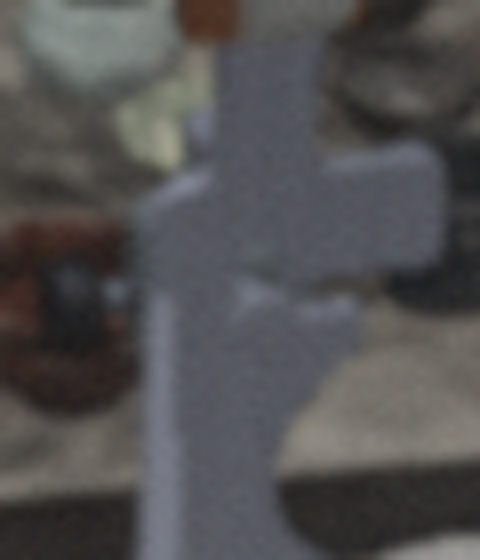

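```bash
python3 -m creep '[[[0,0.03,-0.2,0,0,0,-1],[0,0.03,-0.4,0,0,0,-1],[0,0.03,-0.4,0,0,0,-1]]]'; python3 -c "from h import *;rep()"
python3 -m creep '[[[0,0,-0.2,0,0,0,-1],[0,0,-0.4,0,0,0,-1],[0,0,-0.4,0,0,0,-1]]]'; python3 -c "from h import *;rep()"
python3 -m creep '[[[0,0,-0.2,0,0,0,-1],[0,0,-0.2,0,0,0,-1],[0,0,-0.2,0,0,0,-1]]]'; python3 -c "from h import *;rep()"
```

```text
clock: 17.0
position: [0.6304, 0.1539, 0.2558]
ee_rot: [-2.094, -2.342, 0.001]
force: [0.6, -0.6, -1.9]
width: 0.148
t 17.0 pos [630.4 153.9 255.8] jig x,y rel stud -0.3 -1.0 ceil z 169.2 yaw 6.4 F [ 0.56 -0.61 -1.93] T [-0.027 -0.15  -0.019] tilt [-0.0006 -0.0003]
clock: 17.3
position: [0.6304, 0.154, 0.2518]
ee_rot: [-2.094, -2.342, 0.001]
force: [0.7, -0.8, -1.7]
width: 0.151
t 17.3 pos [630.4 154.  251.8] jig x,y rel stud -0.3 -1.0 ceil z 165.2 yaw 6.4 F [ 0.73 -0.78 -1.72] T [ 0.008 -0.14  -0.015] tilt [-0.0005 -0.0002]
clock: 17.6
position: [0.6306, 0.1541, 0.2502]
ee_rot: [2.094, 2.342, -0.0]
force: [0.7, 0.2, -2.5]
width: 0.149
t 17.6 pos [630.6 154.1 250.2] jig x,y rel stud -0.1 -0.9 ceil z 163.6 yaw 6.4 F [ 0.67  0.23 -2.51] T [-0.03  -0.127 -0.016] tilt [-0.     -0.0001]
```

```bash
python3 -m creep '[[[0,0,-0.1,0,0,0,-1],[0,0,-0.2,0,0,0,-1],[0,0,-0.2,0,0,0,-1]]]'; python3 -c "from h import *;rep()"
python3 -m creep '[[[0,0,-0.05,0,0,0,-1],[0,0,-0.05,0,0,0,-1],[0,0,-0.05,0,0,0,-1]]]'; python3 -c "from h import *;rep()"
python3 -m creep '[[[0,0,-0.05,0,0,0,-1],[0,0,-0.05,0,0,0,-1],[0,0,-0.05,0,0,0,-1]]]'; python3 -c "from h import *;rep()"
python3 -m creep '[[[0,0,-0.03,0,0,0,-1],[0,0,-0.03,0,0,0,-1],[0,0,-0.03,0,0,0,-1]]]'; python3 -c "from h import *;rep()"
```

```text
clock: 17.9
position: [0.6305, 0.1541, 0.248]
ee_rot: [-2.094, -2.342, 0.0]
force: [0.1, 0.2, -1.9]
width: 0.148
t 17.9 pos [630.5 154.1 248. ] jig x,y rel stud -0.2 -0.9 ceil z 161.4 yaw 6.4 F [ 0.13  0.24 -1.89] T [ 0.014 -0.114 -0.018] tilt [-0.0002 -0.0001]
clock: 18.2
position: [0.6306, 0.1541, 0.2477]
ee_rot: [2.094, 2.342, 0.0]
force: [0.5, -0.3, -2.1]
width: 0.152
t 18.2 pos [630.6 154.1 247.7] jig x,y rel stud -0.1 -0.9 ceil z 161.1 yaw 6.4 F [ 0.46 -0.27 -2.1 ] T [-0.039 -0.104  0.042] tilt [ 0. -0.]
clock: 18.5
position: [0.6306, 0.1541, 0.2472]
ee_rot: [2.094, 2.342, -0.0]
force: [0.1, 0.1, -1.1]
width: 0.151
t 18.5 pos [630.6 154.1 247.2] jig x,y rel stud -0.1 -0.9 ceil z 160.6 yaw 6.4 F [ 0.1   0.14 -1.13] T [-0.01  -0.174 -0.021] tilt [ 0. -0.]
clock: 18.8
position: [0.6306, 0.1541, 0.2469]
ee_rot: [2.094, 2.342, 0.0]
force: [0.5, -0.3, -1.3]
width: 0.149
t 18.8 pos [630.6 154.1 246.9] jig x,y rel stud -0.1 -0.9 ceil z 160.3 yaw 6.4 F [ 0.49 -0.26 -1.25] T [-0.067 -0.068 -0.013] tilt [0.0001 0.    ]
```

```bash
python3 -m creep '[[[0,0,-0.03,0,0,0,-1],[0,0,-0.03,0,0,0,-1],[0,0,-0.03,0,0,0,-1]]]'; python3 -c "from h import *;rep()"
python3 -m creep '[[[0,0,-0.03,0,0,0,-1],[0,0,-0.03,0,0,0,-1],[0,0,-0.03,0,0,0,-1]]]'; python3 -c "from h import *;rep()"
```

```text
clock: 19.1
position: [0.6306, 0.1541, 0.2468]
ee_rot: [2.094, 2.342, 0.0]
force: [-0.5, -0.4, -0.1]
width: 0.149
t 19.1 pos [630.6 154.1 246.8] jig x,y rel stud -0.1 -0.9 ceil z 160.2 yaw 6.4 F [-0.52 -0.38 -0.15] T [-0.045 -0.033  0.029] tilt [0.0002 0.0001]
clock: 19.4
position: [0.6307, 0.1542, 0.2466]
ee_rot: [2.094, 2.342, 0.001]
force: [-0.2, -1.1, 2.1]
width: 0.149
t 19.4 pos [630.7 154.2 246.6] jig x,y rel stud -0.0 -0.8 ceil z 160.0 yaw 6.4 F [-0.18 -1.05  2.09] T [-0.168  0.191 -0.012] tilt [0.0004 0.0001]
```

```bash
python3 -m creep '[[[0,0,0.03,0,0,0,-1],[0,0,0.03,0,0,0,-1]]]'; python3 -c "from h import *;rep()"
python3 - <<'E'
from h import *
for n in ('side','scene'): save(n,n[:2]+'14')
crop('sc14',230,90,300,230,'a14',4.2);crop('si14',270,90,350,220,'b14',4.5)
a=cv2.imread('pics/a14.png');b=cv2.imread('pics/b14.png');h=min(len(a),len(b));cv2.imwrite('pics/ab14.png',np.hstack([a[:h],b[:h]]))
E
```

```text
clock: 19.6
position: [0.6307, 0.1541, 0.2467]
ee_rot: [2.094, 2.342, 0.0]
force: [-1.0, 0.0, 2.7]
width: 0.15
t 19.6 pos [630.7 154.1 246.7] jig x,y rel stud -0.0 -0.9 ceil z 160.1 yaw 6.4 F [-0.97  0.03  2.67] T [-0.1    0.086 -0.035] tilt [0.0002 0.0001]
```

View pics/ab14.png

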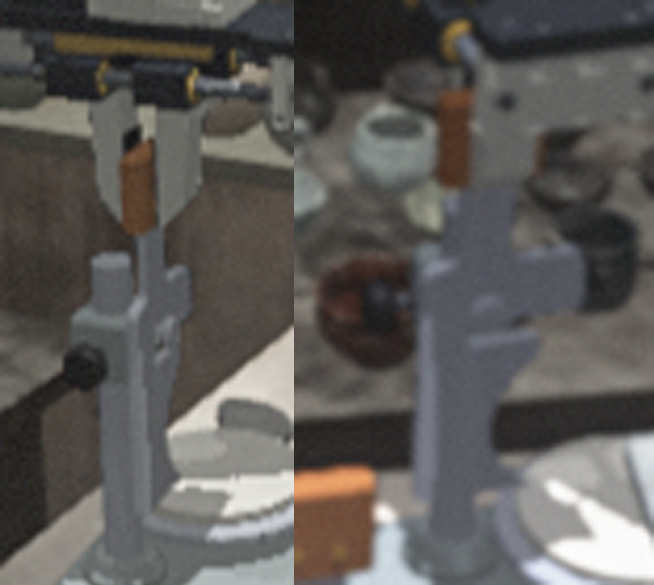

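```bash
python3 -m creep '[[[0,0,0,0,0,0,-0.9],[0,0,0,0,0,0,-0.8],[0,0,0,0,0,0,-0.7],[0,0,0,0,0,0,-0.65],[0,0,0,0,0,0,-0.6]]]' 8
python3 -c "from h import *;rep()"
python3 -m creep '[[[0,0,0,0,0,0,-0.5],[0,0,0,0,0,0,-0.4],[0,0,0,0,0,0,-0.3],[0,0,0,0,0,0,-0.2],[0,0,0,0,0,0,-0.2]]]'
python3 - <<'E'
from h import *
rep()
for n in ('side','scene','wrist'): save(n,n[:2]+'15')
crop('sc15',230,90,300,230,'a14',4.2);crop('si15',270,90,350,220,'b14',4.5)
a=cv2.imread('pics/a14.png');b=cv2.imread('pics/b14.png');h=min(len(a),len(b));cv2.imwrite('pics/ab15.png',np.hstack([a[:h],b[:h]]))
E
```

```text
clock: 20.2
position: [0.6304, 0.154, 0.2463]
ee_rot: [-2.094, -2.342, 0.001]
force: [0.1, 0.4, 0.2]
width: 0.192
t 20.2 pos [630.4 154.  246.3] jig x,y rel stud -0.3 -1.0 ceil z 159.7 yaw 6.4 F [0.1  0.36 0.23] T [ 0.015 -0.091 -0.008] tilt [-0.0005 -0.0001]
clock: 20.7
position: [0.6306, 0.1541, 0.2466]
ee_rot: [2.094, 2.342, 0.0]
force: [0.7, 0.7, -0.1]
width: 0.396
t 20.7 pos [630.6 154.1 246.6] jig x,y rel stud -0.1 -0.9 ceil z 160.0 yaw 6.4 F [ 0.75  0.66 -0.06] T [-0.037 -0.066  0.031] tilt [ 0. -0.]
```

View pics/ab15.png

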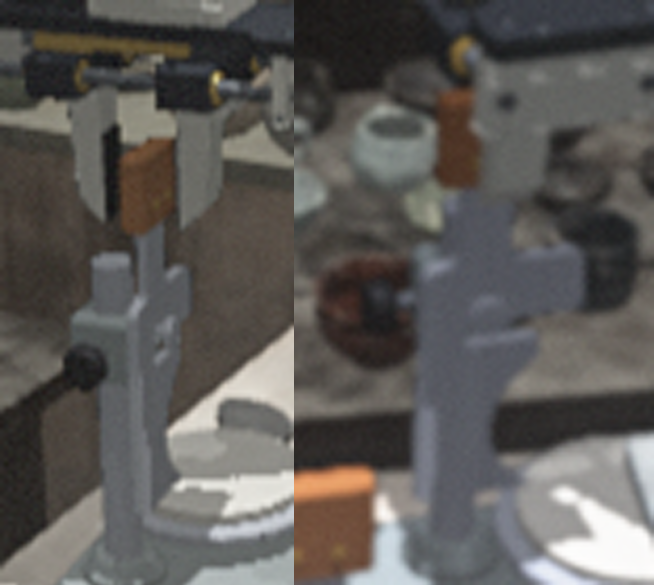

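View pics/wr15.png

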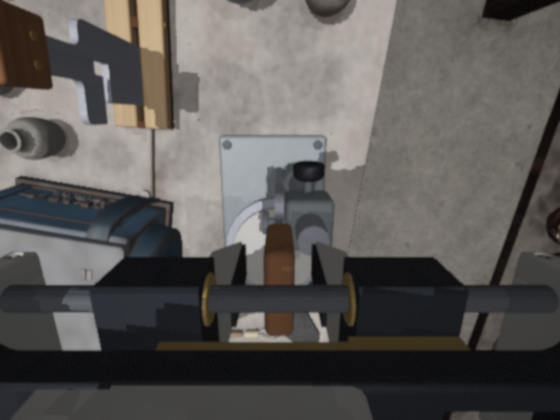

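```bash
python3 -m creep '[[[0,0,2,0,0,0,-0.2],[0,0,5,0,0,0,-0.2],[0,0,9,0,0,0,-0.2],[0,0,13,0,0,0,-0.2],[0,0,14,0,0,0,-0.2]]]'
python3 -m creep '[[[0,0,0,0,0,0,-0.2],[0,0,0,0,0,0,-0.2],[0,0,0,0,0,0,-0.2],[0,0,0,0,0,0,-0.2],[0,0,0,0,0,0,-0.2]]]'
python3 - <<'E'
from h import *
rep()
for n in ('side','scene','wrist'): save(n,n[:2]+'16')
crop('sc16',230,90,300,230,'a14',4.2);crop('si16',270,90,350,220,'b14',4.5)
a=cv2.imread('pics/a14.png');b=cv2.imread('pics/b14.png');h=min(len(a),len(b));cv2.imwrite('pics/ab16.png',np.hstack([a[:h],b[:h]]))
E
```

```text
clock: 21.35
position: [0.6316, 0.1551, 0.3918]
ee_rot: [2.092, 2.34, 0.01]
force: [0.9, 0.8, 0.7]
width: 0.402
clock: 21.85
position: [0.6304, 0.1539, 0.3856]
ee_rot: [-2.094, -2.341, 0.002]
force: [-0.2, -0.5, -0.3]
width: 0.402
t 21.85 pos [630.4 153.9 385.6] jig x,y rel stud -0.3 -1.1 ceil z 299.0 yaw 6.4 F [-0.24 -0.52 -0.31] T [-0.015 -0.138  0.081] tilt [-0.0015 -0.0004]
```

View pics/ab16.png

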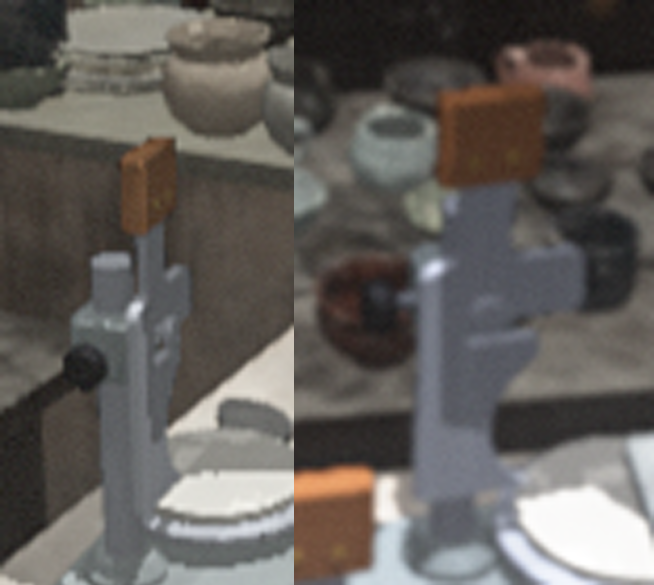

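View pics/si16.png

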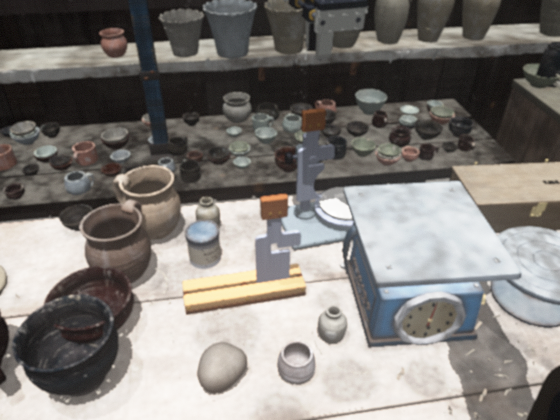

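Run:
```python
from h import *
save('side','si17')
a=cv2.imread('pics/si16.png').astype(float);b=cv2.imread('pics/si17.png').astype(float);print(abs(a-b)[90:220,270:350].mean(),abs(a-b)[90:220,270:350].max())
c=cv2.imread('pics/side0.png').astype(float);print('straight profile diff',abs(a-c)[190:280,255:305].mean())
print(arm.sign_off())
```

```text
1.7826602564102565 28.0
straight profile diff 4.369777777777778
the job is handed in; nothing more can be done
None
```

The hollow-edged profile is hanging by its notch on the jigger's stud. I handed the job in at about 22 s; sign-off gave no verdict.

**What I did:**
- I pinched the grip across x, lifted the profile clear of the rack and turned it to the jigger's angle of about 6.4°.
- I laid the upper lip on the stud and felt contact with the stud's top at about 172.5 mm. That puts the axis near 168.5 mm; sight gave 169–171 mm.
- I raised it 1 mm and slid it on until the end wall of the slot touched at about 3 N. Then I backed off about 2 mm, to centre the stud in the notch, and lowered until the ceiling carried the weight.
- I opened the jaws slowly and withdrew straight up to a TCP height of 0.386 m.

**Last checks:**
- Both fixed-camera views show the profile upright between head and collar, and unmoved by the release. Two side-camera pictures taken after the retreat differ only by noise.
- The arm touches nothing, and the wrist force is near zero.
- The straight profile, the tin and the pots stand where they were. The straight profile's image region differs from the start picture by 4.4 grey levels on average, against 1.8 between the two successive pictures of the hung profile. I put that down to changed shadows, because no shift is visible.

**What disagreed:**
- Camera views differed by 2–4 mm on the stud's y and by about 2 mm on its height. I took the contact values.
- Laying the lip on the stud peaked at about 10 N. The wrist's sideways force of about 2 N vanished when I lifted again.

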